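# Sort inspected housings and send off the passed lot with its spacers

## Robot

A 7-joint arm with a two-finger parallel gripper is mounted at the origin on a cart in front of the work surface, level with it; the furniture and walls round the work are solid. World frame = base frame: x ahead of the robot, y to its left, z up, the work surface at z = 0. Lengths are in m, angles in rad, forces in N, time in s.
With the tool pointing down it reaches from about 0.35 to 0.9 m from the base axis. Payload 19.9 kg.
Tool frame: the origin (TCP) lies at the very end of the fingers, on their centre line; the grasp point (between the pads) lies 19 mm behind it (arm.hold_point_z is the distance from the TCP to the grasp point, in m); z points along the fingers, y is the line along which they close (so a half turn about z gives the same grasp; the last joint's range is limited). The gripper opens to 94 mm and grips with 3 to 60 N. Pads are 16 mm wide; open, the fingers measure 119 mm over their backs; the gripper's body (75 mm by 177 mm) begins 78 mm behind the grasp point.
Start: joints at [-1.196, 0.417, -0.01, 1.614, 0.005, 1.111, -0.053], TCP at [0.252, 0.572, 0.205] pointing down, gripper open.
Joint ranges: [-2.81, 2.81], [-0.39, 2.02], [-1.27, 1.25], [0.06, 2.57], [-1.19, 4.33], [0.19, 2], [-2.82, 2.82]. Speed limits (rad/s): [1.89, 1.89, 2.39, 2.39, 3.01, 3.01, 3.01].

## Interface

Orientations are given as a unit quaternion [w, x, y, z].
In Python, from station import readout, viewer, workorder, arm gives the robot as it stands.
- The arm moves only by the shell command python3 -m pendant 'ROWS' [FORCE]. ROWS is text: rows parted by semicolons, each of 7 numbers parted by spaces: the shift along the tool's x, y, z in cm, then the turn, a rotation vector about the tool's x, y, z in rad, then the closure, from 0 (fully open) to 1 (shut). In form: dx dy dz wx wy wz hand; .... A call has 1 to 5 rows; each row is the pose to reach, as a shift and turn from the pose commanded when the call began, along the tool's axes at that moment; what a row does not reach only later rows make up. A row lasts 1/10 s, in which the tool goes at most 50 mm and 8.59 degrees, less where a joint would pass 70% of its speed; a pose out of reach is approached as far as the arm can. A call with a gripper value outside its range is refused whole. The fingers move at their own pace and stop on an object; FORCE is the grip in N (left out, the last holds). Time passes only in rows, so rows that repeat a pose let the fingers close. It gives the time, the measured TCP pose, the force, the opening and the grip force at its end, in the units of the state.
- readout.state(): the state, without advancing time (a new reading comes with each control period).
- viewer.grab_frame(name): name is "scene" or "top" or "wrist"; returns the picture (420x560x3 uint8, red, green, blue); there is no depth.
- viewer.camera_model(name): a dict with "fx", "fy", "cx", "cy" (pixels), "R" (3x3) and "t" (3): a world point X has camera coordinates R X + t. Camera axes: x right, y down, z forward; pixel columns grow to the right and rows downward; lengths in m; the calibration is good to about 2 mm. The wrist camera is an equidistant fisheye: a pixel r from the principal point sees the ray r / f radians off the axis. A picture is of the moment at which its call begins: read the wrist's pose just before it. camera_model takes no time and is no camera call; for the wrist camera it gives the pose at the moment of the call.
- workorder.finish_job(): hands the job in; it is judged then, once.
Trained networks look in the newest picture that a camera, given by its name, has taken for a name from the list of things; names that differ only in an ending like _2 or _b are one class to them, and where a whole thing is asked for, a point or a joint stands for the part that bears it (a point fixed in the world has none). Each returns a list of dicts, best first, with "confidence" (0 to 1); they miss things now and then, are a little off and sometimes report something else, mostly with a low value. They report only what shows in the picture. A call takes as long as a camera call.
- viewer.outline_of(camera, label): "mask" (420x560 bool, what is visible of it) and "centre" ([column, row] in pixels, amid what is visible of it).
The state is a dict: "t": time; "joint_pos": joint angles; "joint_velocities": joint speeds; "joint_efforts": joint torques, N m; "tool_pos": TCP position; "orientation": TCP orientation; "wrist_force": force on the tool from outside, world axes, zero at the start; "torque": the same for the moment, N m; "opening": opening from 0.0 (shut) to 1.0 (fully open); "grip_force": force on a finger pad.
Only numpy, scipy, OpenCV 4.12 (cv2) and the standard library are available. Lean on these libraries where they do the work, as an engineer would, in place of code of your own. Each camera call takes 0.05 s, during which the arm holds its last target. There are 200 camera calls.

## Task

Sort the inspected housings on the bench by their tags: pile all those with a green disc squarely in the single nest with the green disc, and lay those with a red cross flat in the double nest with the red cross, one to a pocket, labels up. When all are sorted, carry the open caddy of spacers over without spilling any and set it squarely, lengthwise along the housings, on top of the green-disc pile; leave the hex key set and the marker alone.

Things in the scene. Friction and masses are not known exactly. Their poses are not given: they have to be found in the camera images.
- pass_1_center (a point): Light grey plastic electronics housing, a flat slab 84 x 44 x 18 mm (x long, y across, z up), 90 g, with a 30 mm white label in the middle of its top that bears a green disc: it PASSED inspection. This point is its centre, 9 mm above its underside. It lies flat, label up, on the bench; its plain 44 mm sides can be pinched anywhere along its length. May be absent.
- reject_1_center (a point): Light grey plastic electronics housing, a flat slab 84 x 44 x 18 mm (x long, y across, z up), 90 g, with a 30 mm white label in the middle of its top that bears a red diagonal cross: REJECTED. This point is its centre, 9 mm above its underside. It lies flat, label up, on the bench; its plain 44 mm sides can be pinched anywhere along its length. Always there.
- pass_2_center (a point): Light grey plastic electronics housing, a flat slab 84 x 44 x 18 mm (x long, y across, z up), 90 g, with a 30 mm white label in the middle of its top that bears a green disc: it PASSED inspection. This point is its centre, 9 mm above its underside. It lies flat, label up, on the bench; its plain 44 mm sides can be pinched anywhere along its length. May be absent.
- pass_3_center (a point): Light grey plastic electronics housing, a flat slab 84 x 44 x 18 mm (x long, y across, z up), 90 g, with a 30 mm white label in the middle of its top that bears a green disc: it PASSED inspection. This point is its centre, 9 mm above its underside. It lies flat, label up, on the bench; its plain 44 mm sides can be pinched anywhere along its length. May be absent.
- reject_2_center (a point): Light grey plastic electronics housing, a flat slab 84 x 44 x 18 mm (x long, y across, z up), 90 g, with a 30 mm white label in the middle of its top that bears a red diagonal cross: REJECTED. This point is its centre, 9 mm above its underside. It lies flat, label up, on the bench; its plain 44 mm sides can be pinched anywhere along its length. May be absent.
- pass_4_center (a point): Light grey plastic electronics housing, a flat slab 84 x 44 x 18 mm (x long, y across, z up), 90 g, with a 30 mm white label in the middle of its top that bears a green disc: it PASSED inspection. This point is its centre, 9 mm above its underside. It lies flat, label up, on the bench; its plain 44 mm sides can be pinched anywhere along its length. May be absent.
- pass_nest_floor (a point): Fixed aluminium plate with one shallow pocket, 34 mm white label with a green disc at its bare end. Point: centre of the pocket floor, 4 mm above the bench; x along the pocket's long side, away from the label (at x = -73 mm), z up. Pocket 92 x 52 mm (4 mm play all round a housing); guides 8 mm above its floor at the ends and corners; the middle 60 mm of each long side is open for fingers.
- reject_nest_a (a point): Fixed aluminium plate with two such pockets side by side, 80 mm apart in y, and a red diagonal cross on its label. Point: centre of the right-hand pocket's floor (seen from the label end), 4 mm above the bench; x away from the label, z up. Pocket 92 x 52 mm (4 mm play all round a housing); guides 8 mm above its floor at the ends and corners; the middle 60 mm of each long side is open for fingers.
- reject_nest_b (a point): Fixed aluminium plate with two such pockets side by side, 80 mm apart in y, and a red diagonal cross on its label. Point: centre of the left-hand pocket's floor (seen from the label end), 4 mm above the bench; x away from the label, z up. Pocket 92 x 52 mm (4 mm play all round a housing); guides 8 mm above its floor at the ends and corners; the middle 60 mm of each long side is open for fingers.
- caddy_base (a point): Open dark steel caddy holding four loose brass spacers: 84 x 56 mm (x long), outer walls 26 mm high and 3 mm thick, floor 3 mm thick, and a 12 mm thick middle wall along x that rises over the middle 32 mm to a grip tab whose top is 69 mm up. About 0.21 kg loaded. This point is the centre of its underside, z up.
- caddy_grip (a point): Middle of the caddy's grip tab, 50 mm above the caddy's underside (19 mm below the tab's top, 24 mm above the outer walls); the tab is 12 mm thick (y) and 32 mm long (x).
- spacer_1_center (a point): Round brass spacer, 10 mm diameter, 24 mm long, lying loose in the caddy. This point is its centre.
- spacer_2_center (a point): Round brass spacer, 10 mm diameter, 24 mm long, lying loose in the caddy. This point is its centre.
- spacer_3_center (a point): Round brass spacer, 10 mm diameter, 24 mm long, lying loose in the caddy. This point is its centre.
- spacer_4_center (a point): Round brass spacer, 10 mm diameter, 24 mm long, lying loose in the caddy. This point is its centre.
- hex_set: Bystander: orange and black folding hex key set, 26 x 98 x 26 mm; origin under its middle. To be left alone.
- marker_black: Bystander: black marker pen, 17 x 127 x 18 mm, lying on the bench; origin under its middle. To be left alone.

How it is judged:
By the outcome, as a careful person would: the job done as asked, in the order asked, and still so for the second after the job is handed in, with the robot touching nothing.
Of pass_1, pass_2, pass_3, pass_4, reject_2 only 4 to 5 are there at a start; the rules pass over those that are not, and their reading is None.
At some moment in a run one of reject_1, reject_2 may be knocked a few centimetres aside while the robot is not near it.
Once in a run the grip may slacken for a moment while it holds something.
It also fails if it takes over 200 s, if anything falls off the work surface, if the arm or the gripper's body presses on something with over 40 N, if the wrist force passes 120 N, or if a joint passes its speed limit or range.

## Working session

There is one attempt and no reset: what is moved stays moved. The work goes in short steps, Python scripts to look and compute and a shell command to move; the robot and the scene stay as the last step left them, time stands still between calls to the robot, and variables do not carry over. Pictures are saved under pics/ and viewed, at most 14 in all, crops included, and the job is handed in when it is done.

```bash
ls; mkdir -p pics
python3 - <<'E'
from station import readout, viewer, workorder, arm
import cv2
print(readout.state()['t'],readout.state()['tool_pos'],readout.state()['orientation'],arm.hold_point_z)
for n in ("top","scene"):
    cv2.imwrite(f"pics/{n}0.png",viewer.grab_frame(n)[:,:,::-1])
    print(n,viewer.camera_model(n))
E
```

```text
pics
0.0 [0.25229627 0.57139427 0.2048298 ] [-7.52140678e-05  2.06400155e-01  9.78467478e-01 -6.04259641e-04] 0.0188
top {'fx': 411.28153495480575, 'fy': 411.28153495480575, 'cx': 273.8869593761702, 'cy': 206.28279422720655, 'R': array([[ 5.82288522e-04, -9.99999789e-01,  2.86814979e-04],
       [-9.96918777e-01, -6.02991807e-04, -7.84384359e-02],
       [ 7.84385923e-02, -2.40257437e-04, -9.96918918e-01]]), 't': array([0.04003622, 0.55492521, 1.24268354])}
scene {'fx': 482.8200633329436, 'fy': 482.8200633329436, 'cx': 279.0774834112505, 'cy': 211.79666393627025, 'R': array([[ 0.89663365, -0.44227279,  0.02104453],
       [-0.27624906, -0.59592713, -0.75402739],
       [ 0.3460268 ,  0.67027281, -0.65650576]]), 't': array([-0.48812909,  0.23901369,  1.35180128])}
```

View pics/top0.png

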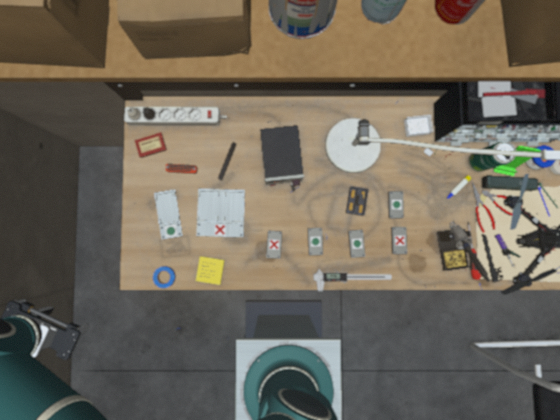

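View pics/scene0.png

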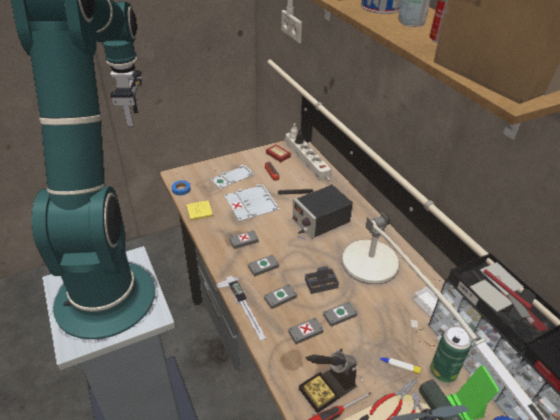

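The top view shows crosses at (274,244) and (400,240), discs at (315,241), (357,242) and (396,204). The caddy is at (356,201), the disc nest at (167,213) and the cross nest at (220,212). The box, the lamp and the left-side arm are clear of the work.

```bash
cat > h.py <<'E'
from station import readout, viewer, workorder, arm
import numpy as np, cv2
from scipy.spatial.transform import Rotation as Ro
def ray(cam,uv,m=None):
    m=m or viewer.camera_model(cam)
    uv=np.atleast_2d(np.asarray(uv,float))
    d=(uv-[m['cx'],m['cy']])/[m['fx'],m['fy']]
    if cam=='wrist':
        r=np.linalg.norm(d,axis=1,keepdims=True); d=np.hstack([d*np.sin(r)/np.maximum(r,1e-9),np.cos(r)])
    else: d=np.hstack([d,np.ones((len(d),1))])
    return -m['R'].T@m['t'], d@m['R']
def world(cam,uv,z,m=None):
    c,d=ray(cam,uv,m); return c+d*((z-c[2])/d[:,2])[:,None]
def project(cam,X,m=None):
    m=m or viewer.camera_model(cam); p=np.atleast_2d(X)@m['R'].T+m['t']
    if cam=='wrist':
        r=np.linalg.norm(p[:,:2],axis=1); th=np.arctan2(r,p[:,2]); q=p[:,:2]*(th/np.maximum(r,1e-9))[:,None]
    else: q=p[:,:2]/p[:,2:]
    return q*[m['fx'],m['fy']]+[m['cx'],m['cy']]
def rect(cam,mask,z,m=None):
    "min-area rectangle of a mask on plane z: centre xy, long, short (mm), yaw deg of long side in (-90,90]"
    cs,_=cv2.findContours(mask.astype(np.uint8),0,cv2.CHAIN_APPROX_NONE)
    c=max(cs,key=cv2.contourArea)[:,0]
    (x,y),(w,h),a=cv2.minAreaRect((world(cam,c,z,m)[:,:2]*1000).astype(np.float32))
    if w<h: w,h,a=h,w,a+90
    return np.round([x,y,w,h,(a+90)%180-90],1)
def find(cam,label,z):
    m=viewer.camera_model(cam); out=[]
    for o in viewer.outline_of(cam,label):
        if o['mask'].sum()>20: out.append((round(o['confidence'],2),np.round(o['centre']),rect(cam,o['mask'],z,m),o['mask']))
    return out
def show(cam,name):
    im=viewer.grab_frame(cam); cv2.imwrite(f'pics/{name}.png',im[:,:,::-1]); return im
def tool():
    s=readout.state(); w,x,y,z=s['orientation']; R=Ro.from_quat([x,y,z,w]).as_matrix()
    return s,np.array(s['tool_pos']),R
def goto(xyz=None,yaw=None):
    "shift (cm) and turn to put TCP at xyz (m), pointing down, tool y at yaw deg from world y"
    s,p,R=tool(); out=[]
    d=R.T@(np.array(xyz)-p)*100 if xyz is not None else np.zeros(3)
    w=np.zeros(3)
    if yaw is not None:
        T=Ro.from_euler('z',yaw,degrees=True).as_matrix()@np.diag([-1,1,-1.])
        w=Ro.from_matrix(R.T@T).as_rotvec()
    return np.round(np.r_[d,w],3)
E
python3 - <<'E'
from h import *
viewer.grab_frame('top')
for l,z in (('pass_1_center',.018),('reject_1_center',.018),('pass_nest_floor',.012),('reject_nest_a',.012),('caddy_base',.02),('hex_set',.02),('marker_black',.01)):
    print(l)
    for f in find('top',l,z): print(*f[:3])
print(goto([.5,-.02,.3],0), viewer.camera_model('wrist'))
E
```

```text
pass_1_center
0.57 [394. 204.] [ 561.1 -333.3   84.4   43.3   -1.2]
reject_1_center
0.63 [274. 244.] [439.5  41.5  85.4  46.    0. ]
0.23 [221. 212.] [536.4 205.4 144.8 141.1  -0.8]
pass_nest_floor
0.59 [167. 213.] [531.9 370.  146.   66.8  10.5]
reject_nest_a
0.68 [220. 209.] [536.1 207.7 146.9 143.9  -2.6]
caddy_base
0.97 [357. 201.] [ 574.4 -215.8   83.4   57.3   -7.9]
hex_set
0.78 [179. 170.] [672.4 330.1  96.5  28.2 -90. ]
marker_black
0.62 [228. 162.] [697.6 188.9 124.   18.1 -21.1]
[-46.548 -44.136  -9.454  -0.      0.     -0.416] {'fx': 325.19226210127806, 'fy': 325.19226210127806, 'cx': 278.7156847088122, 'cy': 210.1901849518981, 'R': array([[ 4.03685189e-01,  9.14897909e-01, -2.91085488e-04],
       [ 8.76270325e-01, -3.86549826e-01,  2.87627451e-01],
       [ 2.63037235e-01, -1.16366011e-01, -9.57742327e-01]]), 't': array([-0.6251771 , -0.03011373,  0.39218296])}
```

Run:
```python
from h import *
print(goto([.48,.29,.32],0))
for u in [(315,241),(357,242),(400,240),(396,204),(356,201)]: print(u,world('top',u,.018).round(3))
```

```text
[-32.199 -16.584 -11.458  -0.      0.     -0.416]
(315, 241) [[ 0.449 -0.086  0.018]]
(357, 242) [[ 0.446 -0.214  0.018]]
(400, 240) [[ 0.452 -0.346  0.018]]
(396, 204) [[ 0.562 -0.336  0.018]]
(356, 201) [[ 0.572 -0.213  0.018]]
```

```bash
python3 -m pendant '-4 -2.1 -1.5 0 0 0 0; -8 -4.2 -2.9 0 0 0 0; -12 -6.2 -4.3 0 0 0 0; -16 -8.3 -5.7 0 0 0 0; -20 -10.4 -7.2 0 0 0 0' 20
python3 -m pendant '-4 -2.1 -1.5 0 0 -0.09 0; -8 -4.2 -2.9 0 0 -0.18 0; -12.2 -6.2 -4.3 0 0 -0.27 0; -12.2 -6.2 -4.3 0 0 -0.36 0; -12.2 -6.2 -4.3 0 0 -0.416 0'
python3 -m pendant '0 0 0 0 0 0 0;0 0 0 0 0 0 0'
python3 - <<'E'
from h import *
show('wrist','w1')
for l,z in (('pass_nest_floor',.012),('reject_nest_a',.012)):
    for f in find('wrist',l,z): print(l,*f[:3])
E
```

```text
t: 1.0
tool_pos: [0.3942, 0.3942, 0.2781]
orientation: [0.0, 0.206, 0.978, 0.0]
wrist_force: [1.2, 0.5, -0.0]
opening: 0.998
grip_force: 0.0
t: 1.5
tool_pos: [0.481, 0.2886, 0.3209]
orientation: [0.0, -0.001, 1.0, 0.0]
wrist_force: [0.1, 0.3, -0.0]
opening: 1.002
grip_force: 0.0
t: 1.7
tool_pos: [0.4799, 0.2899, 0.3204]
orientation: [-0.0, 0.001, 1.0, -0.0]
wrist_force: [0.9, -0.7, -0.4]
opening: 1.0
grip_force: 0.0
pass_nest_floor 0.85 [332. 202.] [531.8 371.7 147.2  66.4  10.6]
reject_nest_a 0.76 [229. 206.] [535.8 210.7 147.2 147.   -1.2]
reject_nest_a 0.33 [  0. 226.] [ 580.1 -303.8   54.    14.1  -20.4]
```

View pics/w1.png

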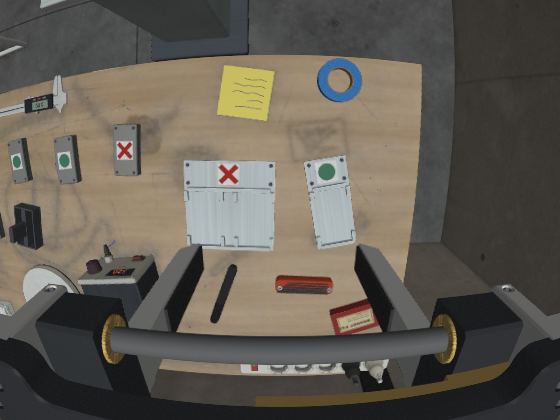

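```bash
cat >> h.py <<'E'
def blobs(im,cam,col,z,m=None,amin=15):
    b=im.astype(int); r,g,bl=b[...,0],b[...,1],b[...,2]
    k=(r-np.maximum(g,bl)>60) if col=='r' else (g-np.maximum(r,bl)>25)
    n,_,st,ce=cv2.connectedComponentsWithStats(k.astype(np.uint8))
    return [(ce[i].round(1),st[i,4],(world(cam,ce[i],z,m)[0,:2]*1000).round(1)) for i in range(1,n) if st[i,4]>amin]
E
python3 - <<'E'
from h import *
im=cv2.imread('pics/w1.png')[:,:,::-1]
for c in 'rg':
  for b in blobs(im,'wrist',c,.004): print(c,*b, (world('wrist',b[0],.018)[0,:2]*1000).round(1))
tm=viewer.grab_frame('top')
for c in 'rg':
  for b in blobs(tm,'top',c,.004): print('top',c,*b, (world('top',b[0],.018)[0,:2]*1000).round(1))
for l,z in (('pass_nest_floor',.004),('reject_nest_a',.004)):
    viewer.grab_frame('wrist')
    print(find('wrist',l,z)[0][:3])
E
```

```text
r [124.  149.9] 114 [440.9  35.8] [439.6  43. ]
r [228.3 173.8] 186 [485.3 211.6] [482.7 213.9]
r [301.7 281.3] 290 [673. 330.] [665.3 328.8]
r [351.4 319.4] 376 [758.9 426.8] [748.8 423. ]
r [254.1 367.9] 26 [883.  239.4] [869.3 240.8]
top r [454.4   7.9] 283 [1201.6 -544.2] [1193.5 -538. ]
top r [465.6   0.9] 23 [1225.3 -581.5] [1216.9 -574.7]
top r [445.  18.] 33 [1167.5 -512.7] [1159.8 -506.7]
top r [519.   92.6] 178 [ 920.2 -740.7] [ 915.2 -732.2]
top r [150.5 145. ] 159 [750.1 429.6] [746.8 425.4]
top r [172.2 170.3] 26 [669.3 359.8] [667.1 356.2]
top r [189.5 171. ] 36 [667.1 305.3] [664.9 302.4]
top r [501.5 196.2] 24 [ 588.3 -670.8] [ 586.9 -663. ]
top r [502.1 208.4] 47 [ 550.  -671.1] [ 549.1 -663.2]
top r [489.9 216.2] 73 [ 525.7 -632.1] [ 525.  -624.6]
top r [478.7 219.4] 60 [ 515.8 -596.8] [ 515.1 -589.8]
top r [219.6 228.9] 31 [485.7 208.9] [485.4 207. ]
top r [399.5 240. ] 22 [ 451.8 -348.9] [ 451.8 -344.6]
top r [273.6 244.2] 21 [438.6  41.1] [438.8  41.2]
top r [475.3 273.7] 86 [ 348.5 -579.8] [ 349.7 -573. ]
top g [526.7 148.7] 122 [ 738.8 -756.8] [ 735.8 -748. ]
top g [510.8 165.6] 367 [ 685.1 -704.2] [ 682.5 -696. ]
(0.76, array([331., 200.]), array([533.6, 373.5, 150. ,  67.2,  10.1]))
(0.65, array([227., 204.]), array([538.2, 208.9, 149.8, 146.9,  -1.6]))
```

```bash
cat >> h.py <<'E'
def green(im,cam,z,lo=(40,50,40),hi=(90,255,220)):
    k=cv2.inRange(cv2.cvtColor(np.ascontiguousarray(im),cv2.COLOR_RGB2HSV),lo,hi)
    n,_,st,ce=cv2.connectedComponentsWithStats(k)
    return [(ce[i].round(1),st[i,4],(world(cam,ce[i],z)[0,:2]*1000).round(1)) for i in range(1,n) if st[i,4]>40]
def look(name,z,labels=('pass_1_center','reject_1_center')):
    im=show('wrist',name); s,p,R=tool(); print('tcp',p.round(4),'y-yaw',np.degrees(np.arctan2(-R[0,1],R[1,1])).round(2))
    for l in labels:
        for f in find('wrist',l,z): print(l,*f[:3])
    for b in green(im,'wrist',z): print('g',*b)
    for b in blobs(im,'wrist','r',z): print('r',*b)
E
python3 - <<'E'
from h import *
im=cv2.imread('pics/w1.png')[:,:,::-1]
for b in green(im,'wrist',.004): print('g',*b)
E
python3 -m pendant '0.7 -4.3 2.3 0 0 0 0; 1.4 -8.6 4.6 0 0 0 0; 2 -12.9 7 0 0 0 0; 2.7 -17 9.3 0 0 0 0; 3.4 -21 11.6 0 0 0 0'
python3 -m pendant '0.6 -3.8 2.4 0 0 0 0;0.6 -3.8 2.4 0 0 0 0;0.6 -3.8 2.4 0 0 0 0'
python3 -c "
from h import *
look('w2',.018)"
```

```text
g [ 63.8 160.1] 100 [451.1 -94.9]
g [ 16.2 161.3] 70 [ 444.4 -225.5]
g [326.3 171.4] 213 [481.7 363.8]
t: 2.6
tool_pos: [0.4454, 0.0782, 0.2038]
orientation: [0.0, 0.0, 1.0, 0.0]
wrist_force: [1.5, -0.1, -0.6]
opening: 1.0
grip_force: 0.0
t: 2.9
tool_pos: [0.44, 0.0414, 0.1805]
orientation: [-0.0, 0.001, 1.0, -0.0]
wrist_force: [-0.5, 0.6, 0.9]
opening: 0.997
grip_force: 0.0
tcp [0.4404 0.0423 0.1808] y-yaw 0.01
pass_1_center 0.77 [ 33. 267.] [ 5.569e+02 -3.245e+02  8.880e+01  6.000e+01 -5.000e-01]
pass_1_center 0.15 [ 95. 276.] [ 554.4 -207.3   71.4   67.3   81. ]
reject_1_center 0.72 [278. 188.] [439.1  44.3  85.6  44.   -3.2]
g [ 76.4 198.2] 205 [ 444.  -209.8]
g [168.1 202.2] 295 [450.1 -82.3]
g [509.  222.9] 185 [476.6 353.3]
g [ 30.8 276.2] 103 [ 564.7 -333.3]
r [280.1 193.5] 297 [440.4  44.6]
r [ 10.4 206. ] 101 [ 453.8 -341.2]
r [416.  227.5] 253 [480.5 206.3]
```

```bash
python3 -m pendant '0.1 0.15 4.5 0 0 0.05 0;0.1 0.15 9 0 0 0.05 0;0.1 0.15 13.5 0 0 0.05 0;0.1 0.15 16 0 0 0.05 0;0.1 0.15 17.6 0 0 0.05 0'
python3 -m pendant '0 0 0 0 0 0 0;0 0 0 0 0 0 0.6;0 0 0 0 0 0 0.8;0 0 0 0 0 0 1;0 0 0 0 0 0 1' 35
python3 -m pendant '0 0 0 0 0 0 1;0 0 -4 0 0 0 1;0 0 -8 0 0 0 1;0 0 -10 0 0 0 1;0 0 -10 0 0 0 1'
python3 - <<'E'
from h import *
print(goto([.5583,.2098,.12],-1.5),goto([.5593,.2498,.12],-1.5))
E
```

```text
t: 3.55
tool_pos: [0.4385, 0.0442, 0.0027]
orientation: [-0.001, 0.024, 1.0, -0.0]
wrist_force: [-0.2, 0.1, 0.2]
opening: 0.997
grip_force: 0.0
t: 4.05
tool_pos: [0.4395, 0.0435, 0.0052]
orientation: [0.001, 0.025, 1.0, 0.0]
wrist_force: [-0.1, -0.2, -0.4]
opening: 0.697
grip_force: 0.0
t: 4.55
tool_pos: [0.4405, 0.0437, 0.1071]
orientation: [0.002, 0.025, 1.0, 0.001]
wrist_force: [-0.6, 0.4, -0.2]
opening: 0.27
grip_force: 0.0
[-1.0946e+01  1.7178e+01 -1.2150e+00  2.0000e-03  4.0000e-03 -2.4000e-02] [-1.0847e+01  2.1178e+01 -1.2090e+00  2.0000e-03  4.0000e-03 -2.4000e-02]
```

```bash
python3 -m pendant '0 0 -7 0 0 0 0;0 0 -7 0 0 0 0;0 0 -7 0 0 0 0;0 0 -7 0 0 0 0;0 0 -7 0 0 0 0'
python3 -m pendant '0 0 0 0 0 0 0;0 0 0 0 0 0 0;0 0 0 0 0 0 0;0 0 0 0 0 0 0'
python3 -c "
from h import *
look('w3',.018,('reject_1_center',))"
```

```text
t: 5.05
tool_pos: [0.4384, 0.0432, 0.1733]
orientation: [-0.001, 0.025, 1.0, -0.0]
wrist_force: [-0.3, -1.0, -0.8]
opening: 0.661
grip_force: 0.0
t: 5.45
tool_pos: [0.4389, 0.0433, 0.1743]
orientation: [-0.0, 0.025, 1.0, -0.0]
wrist_force: [0.1, 0.6, -0.0]
opening: 0.987
grip_force: 0.0
tcp [0.439  0.0433 0.1743] y-yaw -2.86
reject_1_center 0.96 [277. 191.] [438.8  42.7  85.8  44.5  -2.8]
g [ 74.5 209.6] 202 [ 442.2 -210.9]
g [166.  209.7] 303 [448.8 -83.5]
g [513.5 214.4] 195 [476.6 351.4]
g [ 33.3 288.6] 88 [ 561.2 -335.6]
r [278.6 195.7] 299 [439.5  43.4]
r [ 10.3 220.6] 99 [ 452.  -341.9]
r [419.  223.8] 256 [480.1 204.9]
r [271.2 367.2] 17 [682.1  21. ]
```

```bash
python3 -m pendant '0 0 4.5 0 0 0 0.3;0 0 9 0 0 0 0.3;0 0 13.5 0 0 0 0.3;0 0 16 0 0 0 0.3;0 0 17 0 0 0 0.3' 35
python3 -m pendant '0 0 0 0 0 0 1;0 0 0 0 0 0 1;0 0 0 0 0 0 1;0 0 0 0 0 0 1;0 0 0 0 0 0 1'
python3 -m pendant '0 0 0 0 0 0 1;0 0 -2 0 0 0 1;0 0 -6 0 0 0 1;0 0 -9 0 0 0 1;0 0 -9 0 0 0 1'
python3 - <<'E'
from h import *
print(goto([.5573,.1698,.12],-1.5),goto([.5593,.2498,.12],-1.5))
E
```

```text
t: 6.05
tool_pos: [0.4377, 0.043, 0.0024]
orientation: [-0.002, 0.025, 1.0, -0.001]
wrist_force: [0.2, -0.4, 1.5]
opening: 0.7
grip_force: 0.0
t: 6.55
tool_pos: [0.44, 0.0435, 0.0058]
orientation: [0.001, 0.025, 1.0, 0.0]
wrist_force: [-1.3, -1.2, 11.8]
opening: 0.465
grip_force: 35.0
t: 7.05
tool_pos: [0.4412, 0.0438, 0.0984]
orientation: [0.003, 0.025, 1.0, 0.001]
wrist_force: [0.6, 0.5, -1.6]
opening: 0.466
grip_force: 35.0
[-1.0982e+01  1.3171e+01 -2.0580e+00  2.0000e-03  6.0000e-03 -2.4000e-02] [-1.0783e+01  2.1171e+01 -2.0410e+00  2.0000e-03  6.0000e-03 -2.4000e-02]
```

```bash
python3 -m pendant '-2.1 4.2 -1 0 0 0 1;-4.3 8.5 -2 0 0 0 1;-6.5 12.7 -3 0 0 0 1;-8.7 17 -4 0 0 -0.02 1;-10.8 21.2 -5 0 0 -0.024 1'
python3 -m pendant '0 0 0 0 0 0 1;0 0 0 0 0 0 1;0 0 0 0 0 0 1'
python3 -c "
from h import *
look('w4',.004,('reject_nest_a',))"
```

```text
t: 7.55
tool_pos: [0.5579, 0.2517, 0.1448]
orientation: [0.0, 0.012, 1.0, 0.0]
wrist_force: [0.1, -1.0, -1.2]
opening: 0.466
grip_force: 35.0
t: 7.85
tool_pos: [0.557, 0.2485, 0.144]
orientation: [-0.0, 0.013, 1.0, -0.0]
wrist_force: [-0.6, 0.1, -1.1]
opening: 0.47
grip_force: 35.0
tcp [0.557  0.2484 0.1442] y-yaw -1.55
reject_nest_a 0.85 [225. 164.] [538.8 209.  149.8 147.   -2. ]
g [391.  124.5] 500 [481.7 363.9]
g [  4.4 126.4] 162 [448.  -98.7]
r [238.5 129.4] 478 [485.4 211.2]
r [278.8 265.9] 1019 [632.3 246.7]
r [377.8 295.4] 244 [677.  362.5]
r [316.7 301.8] 64 [680.8 289.3]
r [448.  320.9] 35 [729.4 470.5]
```

View pics/w4.png

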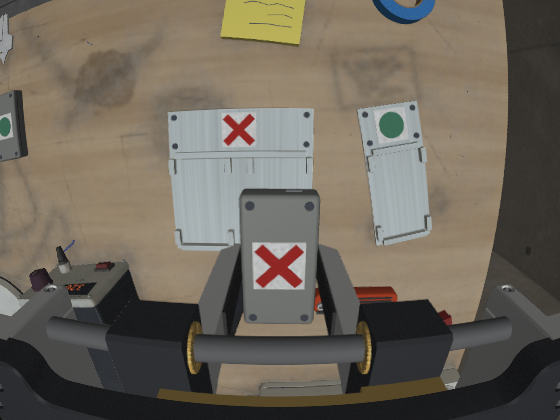

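The picture shows the double nest with its near edge from (169,113) to (313,109) and the held housing centred between the fingers. The single nest runs from (358,109)-(416,101) to (378,244)-(431,235).

```bash
cat > ov.py <<'E'
from h import *
im=cv2.imread('pics/w4.png'); m=viewer.camera_model('wrist')
P=[(169,113),(313,109),(179,248),(358,109),(416,101),(378,244),(431,235)]
W=world('wrist',P,.004)[:,:2]*1000; print(W.round(1))
ang=lambda a,b:np.degrees(np.arctan2(*(b-a)[::-1])).round(2)
print(ang(W[1],W[0])+90,ang(W[0],W[2]),ang(W[4],W[3])+90,ang(W[3],W[5]),ang(W[4],W[6]))
def draw(c,yaw,ys):
    R=Ro.from_euler('z',yaw,degrees=True).as_matrix()
    for y in ys:
        for h,col,(w,d) in ((0,(0,255,0),(46,26)),(.008,(0,0,255),(46,26))):
            q=np.array([[-w,y-d,h*1000],[w,y-d,h*1000],[w,y+d,h*1000],[-w,y+d,h*1000]])/1000@R.T+np.array([*c,4])/1000
            cv2.polylines(im,[project('wrist',q,m).round().astype(int)],True,col,1)
draw((558.4,209.1),-1.8,(-40,40)); draw((553.5,377.2),10.5,(0,))
cv2.imwrite('pics/ov1.png',cv2.resize(im[80:260,150:450],None,fx=2.6,fy=2.6,interpolation=cv2.INTER_CUBIC))
E
python3 ov.py
```

```text
[[464.1 141. ]
 [467.4 284.3]
 [609.4 137.2]
 [467.  329.1]
 [456.1 391.7]
 [610.5 356.1]
 [602.9 420.6]]
-1.3100000000000023 -1.49 9.870000000000005 10.66 11.1
```

View pics/ov1.png

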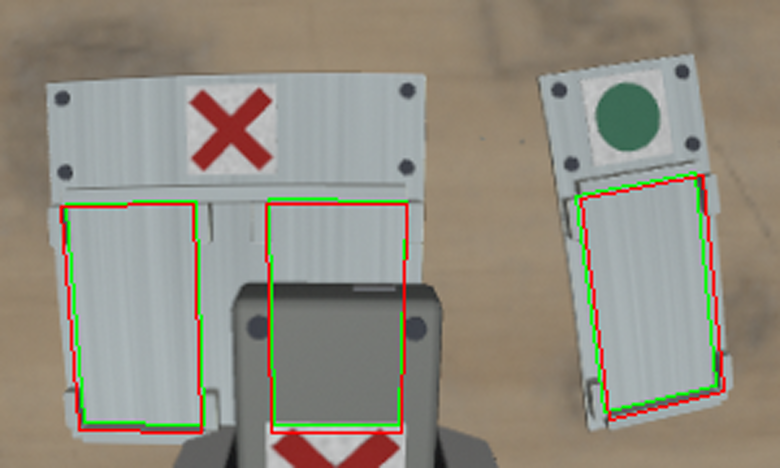

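The projected pockets lie on the guides to within about 1 mm. Next: the held housing's offset from the TCP.

```bash
cat >> h.py <<'E'
def held(uv,name='wrist'):
    "offset (mm, tool axes) of the held housing's label from the TCP"
    s,p,R=tool(); w=world('wrist',uv,p[2]+.0135)[0]; print('held offset x,y',((R.T@(w-p))*1000).round(1)[:2])
E
python3 - <<'E'
from h import *
held((278.8,265.9)); print(goto([.5595,.2491,.0115],-1.6))
E
```

```text
held offset x,y [1.5 0.3]
[-2.4000e-01  7.3000e-02  1.3286e+01 -0.0000e+00 -0.0000e+00  1.0000e-03]
```

```bash
python3 -m pendant '-0.4 0.1 4.5 0 0 0 1;-0.4 0.1 9 0 0 0 1;-0.4 0.1 11 0 0 0 1;-0.4 0.1 12.5 0 0 0 1;-0.4 0.1 13.4 0 0 0 1'
python3 -m pendant '0 0 0 0 0 0 1;0 0 0 0 0 0 1;0 0 0 0 0 0 0.3;0 0 0 0 0 0 0.3;0 0 0 0 0 0 0.3'
python3 -m pendant '0 0 0 0 0 0 0.3;0 0 -4 0 0 0 0.3;0 0 -8 0 0 0 0;0 0 -12 0 0 0 0;0 0 -15 0 0 0 0'
python3 -m pendant '0 0 0 0 0 0 0;0 0 0 0 0 0 0'
python3 - <<'E'
from h import *
look('w5',.022,('reject_1_center',))
print(goto([.449,-.083,.18],0))
E
```

```text
t: 8.45
tool_pos: [0.5613, 0.25, 0.0098]
orientation: [-0.0, 0.013, 1.0, -0.0]
wrist_force: [-1.4, -0.0, 11.5]
opening: 0.464
grip_force: 35.0
t: 8.95
tool_pos: [0.5617, 0.2507, 0.0109]
orientation: [0.0, 0.013, 1.0, 0.0]
wrist_force: [1.2, 0.2, 1.0]
opening: 0.676
grip_force: 0.0
t: 9.45
tool_pos: [0.5619, 0.2507, 0.1632]
orientation: [0.001, 0.013, 1.0, 0.0]
wrist_force: [-0.4, 1.0, -0.4]
opening: 0.921
grip_force: 0.0
t: 9.65
tool_pos: [0.5615, 0.2507, 0.1608]
orientation: [0.0, 0.013, 1.0, 0.0]
wrist_force: [0.4, 0.1, -0.8]
opening: 1.001
grip_force: 0.0
tcp [0.5611 0.2505 0.1598] y-yaw -1.47
reject_1_center 0.86 [279. 196.] [559.5 250.5  85.7  44.6  -1.5]
g [383.9 119.6] 458 [480.4 356.9]
g [ 11.2 121.6] 164 [448.4 -79.2]
r [237.9 124.1] 425 [483.7 213. ]
r [278.7 199.2] 327 [560.  250.5]
r [330.7 285.9] 318 [661.7 306.3]
r [345.5 289. ] 22 [666.8 323.6]
r [428.8 315.5] 31 [716.5 438. ]
[ 1.0330e+01 -3.3616e+01 -2.0240e+00 -1.0000e-03 -1.0000e-03 -2.6000e-02]
```

View pics/w5.png

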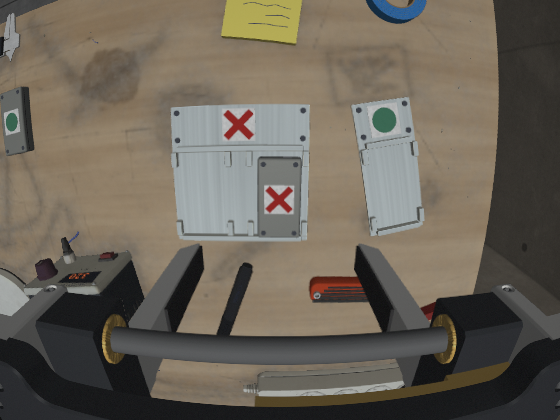

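The housing sits cleanly in the right-hand image pocket at (279,199). Next is the nearest pass housing.

```bash
python3 -m pendant '1.3 -4.5 -0.5 0 0 0 0;2.6 -9 -1 0 0 0 0;4 -13.5 -1.5 0 0 0 0;5.4 -18 -2 0 0 0 0;6.7 -22.5 -2 0 0 0 0'
python3 -m pendant '1.3 -4.5 0 0 0 -0.026 0.3;2.6 -8.5 0 0 0 -0.026 0.3;3.6 -11.1 0 0 0 -0.026 0.3;3.6 -11.1 0 0 0 -0.026 0.3;3.6 -11.1 0 0 0 -0.026 0.3'
python3 - <<'E'
from h import *
look('w6',.018,('pass_1_center',))
E
```

```text
t: 10.25
tool_pos: [0.4875, 0.0257, 0.18]
orientation: [-0.0, 0.013, 1.0, -0.0]
wrist_force: [1.5, -1.1, 0.4]
opening: 0.998
grip_force: 0.0
t: 10.75
tool_pos: [0.4495, -0.0826, 0.1799]
orientation: [-0.001, 0.0, 1.0, -0.0]
wrist_force: [0.4, -0.2, -0.1]
opening: 0.7
grip_force: 0.0
tcp [ 0.4498 -0.0819  0.1799] y-yaw 0.05
pass_1_center 0.62 [ 94. 270.] [ 559.  -327.6   89.8   54.4   -0.7]
g [164.  188.5] 303 [ 443. -210.]
g [277.6 193.4] 356 [449.2 -82.7]
g [ 91.7 277.4] 158 [ 563.2 -333.8]
r [ 71.7 198. ] 166 [ 452.6 -341.4]
r [495.1 219.5] 172 [480.2 200.6]
r [511.2 274.4] 102 [565.1 257.5]
```

```bash
cat >> h.py <<'E'
def lab(im,uv,z,rad=26):
    "white label around uv: rect on plane z (yaw mod 90 in +-45)"
    k=np.zeros(im.shape[:2],np.uint8); cv2.circle(k,tuple(int(round(v)) for v in uv),rad,1,-1)
    k&=(im.min(2)>150).astype(np.uint8)
    r=rect('wrist',k,z); r[4]=(r[4]+45)%90-45; return r
E
python3 - <<'E'
from h import *
im=cv2.imread('pics/w6.png')[:,:,::-1]; print(lab(im,(277.6,193.4),.018,22),lab(im,(164,188.5),.018,20))
im=cv2.imread('pics/w5.png')[:,:,::-1]; print(lab(im,(278.7,199.2),.022,22))
E
```

```text
[ 4.495e+02 -8.330e+01  3.030e+01  3.000e+01  1.000e-01] [ 443.  -210.2   30.6   30.3    4.4]
[454.6 -93.   31.1   8.6  -0.6]
```

```bash
python3 -m pendant '0 -0.1 4.5 0 0 0 0.3;0 -0.1 9 0 0 0 0.3;0 -0.1 13.5 0 0 0 0.3;0 -0.1 16 0 0 0 0.3;0 -0.1 17.5 0 0 0 0.3' 35
python3 -m pendant '0 0 0 0 0 0 1;0 0 0 0 0 0 1;0 0 0 0 0 0 1;0 0 0 0 0 0 1;0 0 0 0 0 0 1'
python3 -m pendant '0 0 -2 0 0 0 1;-1 4.5 -6 0 0 0 1;-2 9 -10 0 0 0 1;-3 13.5 -11.5 0 0 0 1;-4 18 -13 0 0 0 1'
python3 -m pendant '-1 4.5 0 0 0 0 1;-2 9 0 0 0 0 1;-3 13.5 0 0 0 0 1;-4 18 0 0 0 0 1;-5 22 0 0 0 0 1'
python3 - <<'E'
from h import *
print(tool()[1],goto([.5535,.3772,.14],10.5))
E
```

```text
t: 11.35
tool_pos: [0.4488, -0.0825, 0.0029]
orientation: [-0.002, -0.001, 1.0, 0.0]
wrist_force: [0.6, -0.6, 0.6]
opening: 0.699
grip_force: 0.0
t: 11.85
tool_pos: [0.4505, -0.0834, 0.0063]
orientation: [0.001, -0.0, 1.0, 0.0]
wrist_force: [-1.2, 1.1, 8.6]
opening: 0.464
grip_force: 34.9
t: 12.35
tool_pos: [0.4867, 0.0818, 0.1316]
orientation: [0.001, 0.0, 1.0, 0.0]
wrist_force: [1.1, -0.1, -1.4]
opening: 0.462
grip_force: 34.9
t: 12.85
tool_pos: [0.536, 0.3027, 0.1298]
orientation: [0.0, -0.001, 1.0, 0.0]
wrist_force: [-0.1, -0.5, -0.2]
opening: 0.462
grip_force: 34.9
[0.53597    0.30269999 0.12982442] [-1.762e+00  7.448e+00 -1.013e+00  1.000e-03  0.000e+00 -1.820e-01]
```

```bash
python3 -m pendant '-0.9 3.7 -0.5 0 0 -0.09 1;-1.7 7.4 -1 0 0 -0.182 1;-1.7 7.4 -1 0 0 -0.182 1;-1.7 7.4 -1 0 0 -0.182 1;-1.7 7.4 -1 0 0 -0.182 1'
cat > ov2.py <<'E'
from h import *
look('w7',.004,('pass_nest_floor',)); im=cv2.imread('pics/w7.png'); m=viewer.camera_model('wrist')
def draw(c,yaw,ys):
    R=Ro.from_euler('z',yaw,degrees=True).as_matrix()
    for h,col,(x0,x1,d) in ((0,(0,255,0),(-46,46,26)),(8,(0,0,255),(-46,46,26)),(0,(255,0,0),(-90,-56,17))):
        q=np.array([[x0,-d,h],[x1,-d,h],[x1,d,h],[x0,d,h]])/1000@R.T+np.array([*c,4])/1000
        cv2.polylines(im,[project('wrist',q,m).round().astype(int)],True,col,1)
draw((553.5,377.2),10.5,(0,))
cv2.imwrite('pics/ov2.png',cv2.resize(im[90:350,180:380],None,fx=2.2,fy=2.2,interpolation=cv2.INTER_CUBIC))
im=im[:,:,::-1]
g=[b for b in green(im,'wrist',.15) if b[1]>800]
if g: held(g[0][0])
print(goto([.5535,.3772,.0095],10.5))
E
python3 ov2.py
```

```text
t: 13.35
tool_pos: [0.5532, 0.3729, 0.1395]
orientation: [-0.0, -0.09, 0.996, -0.0]
wrist_force: [-1.1, -1.0, -1.0]
opening: 0.465
grip_force: 34.9
tcp [0.5532 0.3728 0.1395] y-yaw 10.33
pass_nest_floor 0.81 [286. 147.] [499.6 366.7  78.5  66.3  10.3]
g [283.  127.7] 598 [481.7 364.1]
g [278.8 263.7] 1200 [622.3 385.7]
r [134.3 110. ] 400 [485.2 211.4]
r [156.7 193.8] 332 [568.8 246.3]
r [191.6 289.1] 225 [674.  293.9]
r [240.5 298.4] 40 [674.1 351. ]
r [294.9 374.6] 445 [783.7 437. ]
held offset x,y [2.7 0.3]
[-9.8000e-02  4.2200e-01  1.3009e+01 -0.0000e+00  0.0000e+00 -3.0000e-03]
```

View pics/ov2.png

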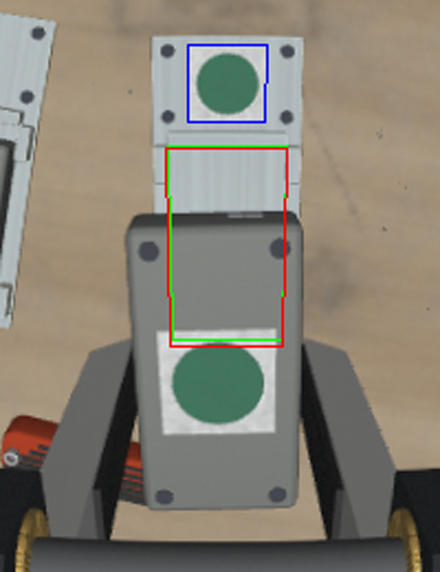

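```bash
python3 -m pendant '-0.35 0.42 4.5 0 0 0 1;-0.35 0.42 9 0 0 0 1;-0.35 0.42 11 0 0 0 1;-0.35 0.42 12.3 0 0 0 1;-0.35 0.42 13 0 0 0 1'
python3 -m pendant '0 0 0 0 0 0 1;0 0 0 0 0 0 1;0 0 0 0 0 0 0.3;0 0 0 0 0 0 0.3;0 0 0 0 0 0 0.3'
python3 -m pendant '0 0 0 0 0 0 0.3;0 0 -4 0 0 0 0.3;0 0 -8 0 0 0 0.3;0 0 -12 0 0 0 0.3;0 0 -15 0 0 0 0.3'
python3 -m pendant '0 0 0 0 0 0 0.3;0 0 0 0 0 0 0.3'
python3 - <<'E'
from h import *
look('w8',.022,('pass_1_center',))
im=cv2.imread('pics/w8.png')[:,:,::-1]
for b in green(im,'wrist',.022):
    if 250<b[0][0]<310 and 170<b[0][1]: print(b,lab(im,b[0],.022,24))
print(goto([.443,-.210,.18],4.4))
E
```

```text
t: 13.95
tool_pos: [0.556, 0.3781, 0.0094]
orientation: [-0.0, -0.091, 0.996, -0.0]
wrist_force: [-11.1, -11.8, 46.8]
opening: 0.461
grip_force: 35.0
t: 14.45
tool_pos: [0.5559, 0.379, 0.0098]
orientation: [0.0, -0.091, 0.996, 0.0]
wrist_force: [-0.1, -0.6, -0.8]
opening: 0.676
grip_force: 0.0
t: 14.95
tool_pos: [0.5562, 0.3791, 0.1622]
orientation: [0.001, -0.091, 0.996, 0.0]
wrist_force: [0.7, 0.4, -0.9]
opening: 0.701
grip_force: 0.0
t: 15.15
tool_pos: [0.5559, 0.379, 0.1597]
orientation: [0.0, -0.091, 0.996, 0.0]
wrist_force: [0.4, -0.6, -1.2]
opening: 0.7
grip_force: 0.0
tcp [0.5554 0.3787 0.1586] y-yaw 10.45
g [277.3 123.2] 533 [480.2 363.4]
g [278.7 198. ] 410 [552.8 378.1]
r [137.1 106.6] 353 [483.6 219.3]
r [158.  185.4] 297 [561.7 252.4]
r [183.6 276.8] 56 [662.  289.2]
r [244.9 289.4] 355 [663.1 360.1]
r [234.8 291.4] 28 [668.2 349.2]
r [308.3 333.9] 74 [712.6 444.1]
r [279.3 366.3] 155 [773.2 419.6]
(array([278.7, 198. ]), np.int32(410), array([552.8, 378.1])) [552.8 377.5  30.1  29.8  11.1]
[ 2.1707e+01 -5.5852e+01 -2.1060e+00 -1.0000e-03 -2.0000e-03  1.0500e-01]
```

```bash
python3 -m pendant '1.7 -4.5 -1 0 0 0 0.3;3.4 -9 -2 0 0 0 0.3;5.1 -13.5 -2 0 0 0 0.3;6.8 -18 -2 0 0 0 0.3;8.5 -22.5 -2 0 0 0 0.3'
python3 -m pendant '1.7 -4.5 0 0 0 0 0.3;3.4 -9 0 0 0 0 0.3;5.1 -13.5 0 0 0 0 0.3;6.8 -18 0 0 0 0 0.3;8.5 -22.5 0 0 0 0 0.3'
python3 -m pendant '1.7 -4.5 0 0 0 0 0.3;3.4 -9 0 0 0 0.05 0.3;4.7 -10.8 0 0 0 0.105 0.3;4.7 -10.8 0 0 0 0.105 0.3;4.7 -10.8 0 0 0 0.105 0.3'
python3 - <<'E'
from h import *
look('w9',.018,('pass_1_center',))
im=cv2.imread('pics/w9.png')[:,:,::-1]
for b in green(im,'wrist',.018): print(b[0],lab(im,b[0],.018,22))
print(goto([.443,-.210,.0055],4.4))
E
```

```text
t: 15.75
tool_pos: [0.5118, 0.1402, 0.1784]
orientation: [-0.001, -0.091, 0.996, -0.0]
wrist_force: [0.7, 0.0, 0.4]
opening: 0.701
grip_force: 0.0
t: 16.25
tool_pos: [0.469, -0.0962, 0.1787]
orientation: [-0.001, -0.091, 0.996, 0.0]
wrist_force: [0.8, -0.2, 0.2]
opening: 0.702
grip_force: 0.0
t: 16.75
tool_pos: [0.4433, -0.2085, 0.1787]
orientation: [-0.001, -0.039, 0.999, 0.0]
wrist_force: [-0.2, 0.3, 0.2]
opening: 0.702
grip_force: 0.0
tcp [ 0.4436 -0.2079  0.1789] y-yaw 4.53
pass_1_center 0.9 [170. 268.] [ 557.7 -331.5   88.1   45.5    0. ]
g [276.3 193.2] 360 [ 442.8 -210.2]
g [169.4 280.8] 224 [ 563.5 -333.7]
g [  7.2 308.9] 180 [ 676.5 -659.6]
r [ 12.5 122.5] 485 [ 368.5 -568.8]
r [159.4 193.3] 255 [ 452.6 -341.4]
r [  6.4 236.2] 166 [ 534.7 -609.3]
r [ 19.6 237.3] 104 [ 532.5 -577.6]
r [545.9 242.4] 106 [479.9 195.4]
r [  1.7 251.3] 33 [ 562.5 -629.9]
r [551.9 291.1] 64 [565.6 258.4]
[276.3 193.2] [ 443.3 -210.4   30.3   29.9    4.6]
[169.4 280.8] [ 563.4 -334.    30.9   30.6    0.6]Traceback (most recent call last):
  File "<stdin>", line 4, in <module>
  File "h.py", line 68, in lab
    r=rect('wrist',k,z); r[4]=(r[4]+45)%90-45; return r
  File "h.py", line 23, in rect
    c=max(cs,key=cv2.contourArea)[:,0]
      ~~~^^^^^^^^^^^^^^^^^^^^^^^^
ValueError: max() iterable argument is empty
```

```bash
python3 -m pendant '0.2 -0.25 4.5 0 0 0 0.3;0.2 -0.25 9 0 0 0 0.3;0.2 -0.25 13.5 0 0 0 0.3;0.2 -0.25 16 0 0 0 0.3;0.2 -0.25 17.3 0 0 0 0.3' 35
python3 -m pendant '0 0 0 0 0 0 1;0 0 0 0 0 0 1;0 0 0 0 0 0 1;0 0 0 0 0 0 1;0 0 0 0 0 0 1'
python3 -m pendant '0 0 -2 0 0 0 1;-1 4 -6 0 0 0 1;-2.2 8.5 -10 0 0 0 1;-3.4 13 -12 0 0 0 1;-4.6 17.5 -14 0 0 0 1'
python3 -m pendant '-1.2 4.6 0 0 0 0 1;-2.4 9.2 0 0 0 0 1;-3.6 13.8 0 0 0 0 1;-4.8 18.4 0 0 0 0 1;-6 23 0 0 0 0 1'
python3 -m pendant '-1.2 4.6 -1 0 0 0 1;-2.4 9.2 -1 0 0 0 1;-3.6 13.8 -1 0 0 0 1;-4.5 16.5 -1 0 0 -0.05 1;-4.5 16.5 -1 0 0 -0.1 1'
python3 - <<'E'
from h import *
print(tool()[0]['opening'],tool()[1],goto([.555,.378,.16],10.6))
E
```

```text
t: 17.35
tool_pos: [0.441, -0.2102, 0.0042]
orientation: [-0.001, -0.04, 0.999, 0.001]
wrist_force: [0.3, 0.5, 0.2]
opening: 0.696
grip_force: 0.0
t: 17.85
tool_pos: [0.4427, -0.2119, 0.0077]
orientation: [0.001, -0.039, 0.999, -0.0]
wrist_force: [-0.4, 2.9, 9.8]
opening: 0.465
grip_force: 35.0
t: 18.35
tool_pos: [0.4712, -0.0498, 0.1406]
orientation: [0.001, -0.038, 0.999, 0.0]
wrist_force: [1.7, 1.2, -1.7]
opening: 0.462
grip_force: 35.0
t: 18.85
tool_pos: [0.5131, 0.1849, 0.1394]
orientation: [0.001, -0.039, 0.999, 0.0]
wrist_force: [1.7, -1.0, -1.0]
opening: 0.466
grip_force: 35.0
t: 19.35
tool_pos: [0.5444, 0.3554, 0.1485]
orientation: [0.0, -0.092, 0.996, 0.001]
wrist_force: [-0.1, -0.8, -0.9]
opening: 0.465
grip_force: 35.0
0.4649490477756996 [0.54435273 0.35538794 0.14854654] [-1.462e+00  2.029e+00 -1.142e+00  1.000e-03  1.000e-03 -1.000e-03]
```

```bash
python3 -m pendant '-1.5 2 -1.1 0 0 0 1;-1.5 2 -1.1 0 0 0 1;-1.5 2 -1.1 0 0 0 1;-1.5 2 -1.1 0 0 0 1'
cat > pl.py <<'E'
import sys; from h import *
n,ztop=sys.argv[1],float(sys.argv[2])  # ztop: TCP height to end at
im=show('wrist',n); s,p,R=tool(); m=viewer.camera_model('wrist')
C=np.array([.5528,.3778,0]); yaw=10.7
for b in green(im,'wrist',p[2]+.0125):
    if b[1]>700:
        w=np.r_[b[2]/1000,p[2]]; o=R.T@(w-p); l=lab(im,b[0],p[2]+.0125,46); print('tcp',p.round(4),'label',l,b[2],'off mm',(o*1000).round(1))
        T=C-R@np.r_[o[:2],0]; T[2]=ztop; print('rows',goto(T,None),'yaw err',yaw-l[4])
print('tags seen',[(b[0],b[2]) for b in green(im,'wrist',.004)])
E
python3 pl.py w10 .029
```

```text
t: 19.75
tool_pos: [0.5561, 0.3723, 0.1595]
orientation: [0.0, -0.088, 0.996, -0.0]
wrist_force: [0.0, 0.3, -0.8]
opening: 0.463
grip_force: 35.0
tcp [0.5561 0.3723 0.1594] label [554.5 372.   29.9  29.4  10.2] [554.2 372.2] off mm [1.9 0.3 0. ]
rows [ 0.038  0.58  13.039  0.     0.     0.   ] yaw err 0.49999999999999645
tags seen [(array([283.5, 124.3]), array([481.6, 364. ])), (array([278.8, 264.6]), array([635.9, 386.7]))]
```

```bash
python3 -m pendant '0 0.4 4.5 0 0 -0.008 1;0 0.4 9 0 0 -0.008 1;0 0.4 11 0 0 -0.008 1;0 0.4 11 0 0 -0.008 1;0 0.4 11 0 0 -0.008 1'
python3 pl.py w11 .029
```

```text
t: 20.3
tool_pos: [0.556, 0.3767, 0.0502]
orientation: [0.0, -0.092, 0.996, -0.0]
wrist_force: [0.2, -1.1, -0.3]
opening: 0.464
grip_force: 35.0
tcp [0.5564 0.3771 0.051 ] label [479.8 363.6  46.8  30.4  10.3] [479.7 363.7] off mm [77.8  0.9 -0.1]
rows [-7.441  0.041  2.211  0.     0.     0.   ] yaw err 0.40000000000000213
tcp [0.5564 0.3771 0.051 ] label [554.7 376.9  29.8  29.4  10.7] [554.5 377. ] off mm [ 1.9  0.3 -0. ]
rows [0.156 0.108 2.198 0.    0.    0.   ] yaw err -3.552713678800501e-15
tags seen [(array([280.2, 127.4]), array([481.9, 364.4])), (array([278.8, 264.6]), array([583.5, 382.4]))]
```

```bash
python3 -m pendant '0.15 0.08 1 0 0 0 1;0.15 0.08 1.6 0 0 0 1;0.15 0.08 1.9 0 0 0 1;0.15 0.08 2.1 0 0 0 1;0.15 0.08 2.1 0 0 0 1'
python3 -m pendant '0 0 0 0 0 0 0.3;0 0 0 0 0 0 0.3;0 0 0 0 0 0 0.3;0 0 0 0 0 0 0.3'
python3 -m pendant '0 0 -4 0 0 0 0.3;0 0 -8 0 0 0 0.3;0 0 -12 0 0 0 0.3;0 0 -15 0 0 0 0.3;0 0 -15 0 0 0 0.3'
python3 - <<'E'
from h import *
im=show('wrist','w12'); s,p,R=tool(); print(p)
for b in green(im,'wrist',.04): print(b,end=' '); 
for b in green(im,'wrist',.04):
    if b[0][1]>160 and 240<b[0][0]<320: print(lab(im,b[0],.04,24))
for b in blobs(im,'wrist','r',.022): print('r',*b)
print(goto([.561,-.333,.2],0))
E
```

```text
t: 20.85
tool_pos: [0.5538, 0.3775, 0.0297]
orientation: [-0.0, -0.092, 0.996, 0.0]
wrist_force: [-11.3, -6.1, 24.7]
opening: 0.468
grip_force: 35.0
t: 21.25
tool_pos: [0.554, 0.3774, 0.0282]
orientation: [-0.0, -0.092, 0.996, -0.0]
wrist_force: [-0.1, -0.1, 0.1]
opening: 0.7
grip_force: 0.0
t: 21.75
tool_pos: [0.5557, 0.3784, 0.1828]
orientation: [0.003, -0.092, 0.996, 0.002]
wrist_force: [1.3, -0.4, -0.4]
opening: 0.703
grip_force: 0.0
[0.55473233 0.37797291 0.18021286]
(array([277.7, 122. ]), np.int32(469), array([479.2, 363.1])) (array([277.8, 195.2]), np.int32(397), array([551.3, 376.7])) [551.2 376.4  29.7  29.2  10.6]
r [145.5 106. ] 315 [483.3 219.2]
r [165.4 180.2] 268 [561.1 252.9]
r [189.  266.7] 63 [660.4 289.9]
r [245.8 278.9] 350 [662.3 359.1]
r [289.7 327.1] 492 [722.8 424.2]
[ 1.2476e+01 -6.9993e+01 -2.1250e+00  2.0000e-03  3.0000e-03  1.8500e-01]
```

```bash
python3 -m pendant '1.5 -4.6 -1 0 0 0 0.3;3 -9.2 -2 0 0 0 0.3;4.5 -13.8 -2 0 0 0 0.3;6 -18.4 -2 0 0 0 0.3;7.5 -23 -2 0 0 0 0.3'
python3 -m pendant '0.6 -4.6 0 0 0 0 0.3;1.2 -9.2 0 0 0 0 0.3;1.8 -13.8 0 0 0 0 0.3;2.4 -18.4 0 0 0 0 0.3;3 -23 0 0 0 0 0.3'
python3 -m pendant '0.4 -4.7 0 0 0 0 0.3;0.8 -9.4 0 0 0 0.05 0.3;1.2 -14.1 0 0 0 0.1 0.3;1.6 -18.8 0 0 0 0.15 0.3;2 -23.5 0 0 0 0.18 0.3'
python3 -m pendant '0 0 0 0 0 0 0.3;0 0 0 0 0 0 0.3;0 0 0 0 0 0 0.3'
python3 - <<'E'
from h import *
look('w13',.018,('pass_1_center','reject_1_center'))
im=cv2.imread('pics/w13.png')[:,:,::-1]
for b in green(im,'wrist',.018):
    if 200<b[0][0]<340: print(lab(im,b[0],.018,24)); print(goto([b[2][0]/1000-.002,b[2][1]/1000,.0055],.5))
for f in find('wrist','caddy_base',.026): print(f[:3])
E
```

```text
t: 22.3
tool_pos: [0.5215, 0.1357, 0.1972]
orientation: [-0.001, -0.093, 0.996, -0.0]
wrist_force: [1.4, -0.9, -0.2]
opening: 0.702
grip_force: 0.0
t: 22.8
tool_pos: [0.5347, -0.0957, 0.1973]
orientation: [-0.001, -0.093, 0.996, 0.0]
wrist_force: [1.3, -0.3, 0.3]
opening: 0.699
grip_force: 0.0
t: 23.3
tool_pos: [0.5586, -0.3302, 0.1969]
orientation: [-0.001, -0.002, 1.0, 0.0]
wrist_force: [1.4, 1.4, 0.1]
opening: 0.701
grip_force: 0.0
t: 23.6
tool_pos: [0.5591, -0.3274, 0.1974]
orientation: [-0.001, -0.003, 1.0, 0.0]
wrist_force: [0.2, -0.1, 0.4]
opening: 0.698
grip_force: 0.0
tcp [ 0.5593 -0.3272  0.1978] y-yaw 0.4
pass_1_center 0.87 [272. 189.] [ 5.612e+02 -3.349e+02  8.430e+01  4.320e+01 -2.000e-01]
reject_1_center 0.25 [273. 189.] [ 561.3 -334.    85.6   44.3   -0.7]
g [16.2 89. ] 69 [ 410.9 -691.2]
g [271.9 193.2] 321 [ 563.1 -334.8]
g [ 56.  284.5] 3065 [ 704.6 -667.5]
r [82.4 29.3] 442 [ 351.4 -571.4]
r [265.1  94.4] 305 [ 452.3 -342.6]
r [ 75.6 158.5] 322 [ 516.4 -586. ]
r [ 57.4 166.6] 373 [ 525.3 -619. ]
r [ 37.8 183.9] 234 [ 547.6 -660.9]
r [ 43.2 210. ] 103 [ 585.4 -658.3]
[ 5.630e+02 -3.348e+02  3.050e+01  2.990e+01  3.000e-01]
[-1.6100e-01 -7.5300e-01  1.9274e+01  0.0000e+00  0.0000e+00 -2.0000e-03]
(0.71, array([373., 203.]), array([ 572.1, -216.7,   86.6,   63.5,   -9.9]))
```

View pics/w13.png

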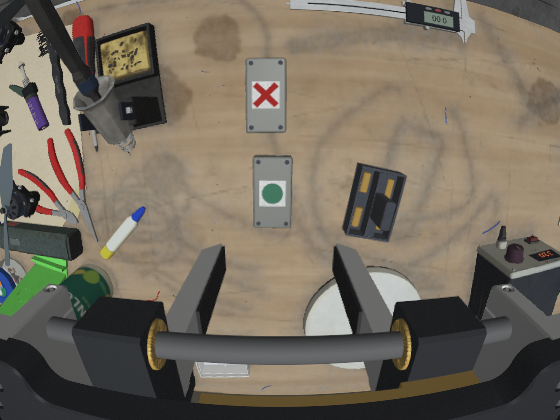

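The picture shows the pass housing at (272,193), the cross at (265,94) and the caddy at (373,203), yawed about -9°, with spacers in it.

```bash
python3 -m pendant '-0.15 -0.65 4.8 0 0 0 0.3;-0.15 -0.65 9.6 0 0 0 0.3;-0.15 -0.65 14.4 0 0 0 0.3;-0.15 -0.65 17.5 0 0 0 0.3;-0.15 -0.65 19.2 0 0 0 0.3' 35
python3 -m pendant '0 0 0 0 0 0 1;0 0 0 0 0 0 1;0 0 0 0 0 0 1;0 0 0 0 0 0 1;0 0 0 0 0 0 1'
python3 -m pendant '0 0 -2 0 0 0 1;0.5 2 -6 0 0 0 1;1 6 -10 0 0 0 1;1.5 10.5 -12 0 0 0 1;2 15 -14 0 0 0 1'
python3 -m pendant '0.3 4.8 0 0 0 0 1;0.6 9.6 0 0 0 0 1;0.6 14.4 0 0 0 0 1;0.6 19.2 0 0 0 0 1;0.6 24 0 0 0 0 1'
python3 -m pendant '-0.5 4.6 -1 0 0 0 1;-1 9.2 -1 0 0 0 1;-1.5 13.8 -1 0 0 0 1;-2 18.4 -1 0 0 -0.05 1;-2.5 23 -1 0 0 -0.1 1'
python3 - <<'E'
from h import *
print(tool()[0]['opening'],tool()[1],goto([.5545,.377,.16],10.6))
E
```

```text
t: 24.3
tool_pos: [0.5598, -0.3339, 0.0038]
orientation: [-0.001, -0.003, 1.0, 0.001]
wrist_force: [0.3, -0.5, 0.2]
opening: 0.702
grip_force: 0.0
t: 24.8
tool_pos: [0.5617, -0.3357, 0.0083]
orientation: [0.001, -0.003, 1.0, -0.001]
wrist_force: [-1.3, 1.1, 9.3]
opening: 0.464
grip_force: 35.0
t: 25.3
tool_pos: [0.5404, -0.1891, 0.1464]
orientation: [0.001, -0.002, 1.0, -0.0]
wrist_force: [1.0, 1.1, -0.7]
opening: 0.461
grip_force: 35.0
t: 25.8
tool_pos: [0.5331, 0.0519, 0.1453]
orientation: [0.001, -0.003, 1.0, 0.0]
wrist_force: [2.0, -0.4, -0.7]
opening: 0.462
grip_force: 35.0
t: 26.3
tool_pos: [0.557, 0.2821, 0.1553]
orientation: [0.001, -0.054, 0.999, 0.0]
wrist_force: [1.0, 0.3, -0.8]
opening: 0.462
grip_force: 35.0
0.46163306095313716 [0.55702632 0.28206384 0.1553469 ] [-7.650e-01  9.467e+00 -4.560e-01  1.000e-03  1.000e-03 -7.800e-02]
```

```bash
python3 -m pendant '-0.3 4.7 -0.5 0 0 -0.04 1;-0.75 9.4 -0.5 0 0 -0.078 1;-0.75 9.4 -0.5 0 0 -0.078 1;-0.75 9.4 -0.5 0 0 -0.078 1;-0.75 9.4 -0.5 0 0 -0.078 1'
sed -i 's/\.5528,\.3778/.552,.377/' pl.py
python3 pl.py w14 .07
```

```text
t: 26.8
tool_pos: [0.555, 0.3731, 0.1598]
orientation: [0.0, -0.091, 0.996, -0.0]
wrist_force: [0.4, -0.7, -0.4]
opening: 0.464
grip_force: 35.0
tcp [0.5551 0.3728 0.1597] label [554.1 372.7  29.9  29.5  10.4] [554.1 372.9] off mm [ 1.   0.2 -0. ]
rows [0.139 0.443 8.973 0.    0.    0.   ] yaw err 0.2999999999999936
tags seen [(array([282.9, 125.2]), array([481.7, 363.8])), (array([278.7, 266. ]), array([637., 388.]))]
```

```bash
python3 -m pendant '0.1 0.3 4.5 0 0 0 1;0.1 0.3 8 0 0 0 1;0.1 0.3 9.4 0 0 0 1;0.1 0.3 9.4 0 0 0 1;0.1 0.3 9.4 0 0 0 1'
python3 pl.py w15 .047
```

```text
t: 27.35
tool_pos: [0.554, 0.3769, 0.0667]
orientation: [0.001, -0.091, 0.996, 0.0]
wrist_force: [-0.2, -0.5, -0.3]
opening: 0.464
grip_force: 35.0
tcp [0.5542 0.3771 0.0671] label [482.4 364.2  44.9  36.3  10.5] [478.4 363.5] off mm [77.   0.4 -0.2]
rows [-7.478 -0.011  2.029  0.     0.     0.   ] yaw err 0.1999999999999993
tcp [0.5542 0.3771 0.0671] label [553.2 377.1  29.7  29.5  10.2] [553.2 377.1] off mm [ 0.9  0.2 -0. ]
rows [0.124 0.01  2.012 0.    0.    0.   ] yaw err 0.49999999999999645
tags seen [(array([279.2, 129. ]), array([481.6, 364.3])), (array([278.7, 266. ]), array([590.5, 384. ]))]
```

```bash
python3 -m pendant '0.1 0 1 0 0 -0.006 1;0.1 0 1.5 0 0 -0.006 1;0.1 0 1.8 0 0 -0.006 1;0.1 0 1.95 0 0 -0.006 1;0.1 0 1.95 0 0 -0.006 1'
python3 -m pendant '0 0 0 0 0 0 0.3;0 0 0 0 0 0 0.3;0 0 0 0 0 0 0.3;0 0 0 0 0 0 0.3'
python3 -m pendant '0 0 -4 0 0 0 0.3;0 0 -8 0 0 0 0.3;0 0 -12 0 0 0 0.3;0 0 -14 0 0 0 0.3;0 0 -14 0 0 0 0.3'
python3 - <<'E'
from h import *
im=show('wrist','w16'); s,p,R=tool(); print(p)
for b in green(im,'wrist',.058):
    if b[0][1]>160 and 240<b[0][0]<320: print(b,lab(im,b[0],.058,24))
for b in blobs(im,'wrist','r',.022): print('r',*b)
print(goto([.4525,-.341,.19],0))
E
```

```text
t: 27.9
tool_pos: [0.5522, 0.3769, 0.0478]
orientation: [0.0, -0.094, 0.996, 0.0]
wrist_force: [-12.6, -7.9, 34.0]
opening: 0.465
grip_force: 35.0
t: 28.3
tool_pos: [0.552, 0.3767, 0.0454]
orientation: [-0.0, -0.094, 0.996, -0.0]
wrist_force: [-0.3, -0.7, 0.2]
opening: 0.699
grip_force: 0.0
t: 28.8
tool_pos: [0.5533, 0.3775, 0.1888]
orientation: [0.002, -0.094, 0.996, 0.001]
wrist_force: [-0.4, 0.1, -0.4]
opening: 0.7
grip_force: 0.0
[0.55246307 0.37709999 0.18663133]
(array([278.1, 200. ]), np.int32(424), array([550.7, 376.4])) [550.9 376.4  30.4  29.7  10.8]
r [148.2 107.9] 310 [483.5 218.7]
r [167.7 181. ] 260 [561.4 252.6]
r [189.3 267.3] 48 [662.7 288.5]
r [246.2 278.3] 352 [662.7 358.8]
r [289.5 326.5] 499 [723.8 424.6]
[ 2.3329e+01 -6.8646e+01 -4.4400e-01  1.0000e-03  2.0000e-03  1.8900e-01]
```

```bash
python3 -m pendant '1.6 -4.6 -1 0 0 0 0.3;3.2 -9.2 -1 0 0 0 0.3;4.8 -13.8 -1 0 0 0 0.3;6.4 -18.4 -1 0 0 0 0.3;8 -23 -1 0 0 0 0.3'
python3 -m pendant '1.6 -4.6 0 0 0 0 0.3;3.2 -9.2 0 0 0 0 0.3;4.8 -13.8 0 0 0 0 0.3;6.4 -18.4 0 0 0 0 0.3;8 -23 0 0 0 0 0.3'
python3 -m pendant '1.6 -4.6 0 0 0 0.04 0.3;3.2 -9.2 0 0 0 0.08 0.3;4.8 -13.8 0 0 0 0.12 0.3;6.4 -18.4 0 0 0 0.16 0.3;7.3 -22.5 0 0 0 0.187 0.3'
python3 -m pendant '0 0 0 0 0 0 0.3;0 0 0 0 0 0 0.3;0 0 0 0 0 0 0.3'
python3 - <<'E'
from h import *
look('w17',.018,('reject_1_center',))
im=cv2.imread('pics/w17.png')[:,:,::-1]
for b in blobs(im,'wrist','r',.018):
    if 150<b[0][0]<400 and 130<b[0][1]<280: print(lab(im,b[0],.018,24)); print(goto([b[2][0]/1000-.002,b[2][1]/1000,.0065],None))
E
```

```text
t: 29.35
tool_pos: [0.5155, 0.1339, 0.1944]
orientation: [-0.001, -0.095, 0.996, -0.0]
wrist_force: [1.5, -0.3, 0.2]
opening: 0.7
grip_force: 0.0
t: 29.85
tool_pos: [0.4802, -0.1067, 0.1947]
orientation: [-0.001, -0.095, 0.996, 0.0]
wrist_force: [1.3, -0.5, -0.7]
opening: 0.702
grip_force: 0.0
t: 30.35
tool_pos: [0.4505, -0.342, 0.1946]
orientation: [-0.001, 0.0, 1.0, 0.0]
wrist_force: [0.8, 1.1, 0.7]
opening: 0.699
grip_force: 0.0
t: 30.65
tool_pos: [0.4521, -0.3386, 0.1948]
orientation: [-0.001, -0.002, 1.0, 0.0]
wrist_force: [0.4, 0.3, 1.0]
opening: 0.7
grip_force: 0.0
tcp [ 0.4523 -0.3385  0.1951] y-yaw 0.23
g [ 24.7 164. ] 69 [ 409.8 -691.1]
r [ 89.5 124.2] 677 [ 367.1 -568.7]
r [274.9 190.7] 278 [ 452.5 -342.5]
r [ 91.5 235.8] 289 [ 511.8 -586.3]
r [ 74.  241.7] 348 [ 521.7 -619. ]
r [ 55.4 255.2] 220 [ 544.7 -661.1]
r [ 63.7 278.7] 83 [ 582.7 -656.3]
[ 4.517e+02 -3.423e+02  3.130e+01  3.010e+01  2.000e-01]
[ 0.192 -0.418 18.882  0.     0.     0.   ]
```

```bash
python3 -m pendant '0.15 -0.35 4.8 0 0 0 0.3;0.15 -0.35 9.6 0 0 0 0.3;0.15 -0.35 14.4 0 0 0 0.3;0.15 -0.35 17 0 0 0 0.3;0.15 -0.35 18.8 0 0 0 0.3' 35
python3 -m pendant '0 0 0 0 0 0 1;0 0 0 0 0 0 1;0 0 0 0 0 0 1;0 0 0 0 0 0 1;0 0 0 0 0 0 1'
python3 -m pendant '0 0 -2 0 0 0 1;-0.8 4 -6 0 0 0 1;-1.8 8.5 -9 0 0 0 1;-2.8 13 -12 0 0 0 1;-3.8 17.5 -14 0 0 0 1'
python3 -m pendant '-1 4.8 0 0 0 0 1;-2 9.6 0 0 0 0 1;-3 14.4 0 0 0 0 1;-4 19.2 0 0 0 0 1;-5 24 0 0 0 0 1'
python3 -m pendant '-0.9 4.6 0 0 0 0 1;-1.7 9.2 0 0 0 0.03 1;-1.7 9.2 0 0 0 0.03 1;-1.7 9.2 0 0 0 0.03 1;-1.7 9.2 0 0 0 0.03 1'
cat > pr.py <<'E'
import sys; from h import *
im=show('wrist',sys.argv[1]); s,p,R=tool(); C=np.array([.5573,.1693,float(sys.argv[2])])
for b in blobs(im,'wrist','r',p[2]+.0125):
    if b[1]>700 and 230<b[0][1]<300:
        o=R.T@(np.r_[b[2]/1000,p[2]]-p); print('tcp',p.round(4),'off',(o*1000).round(1),lab(im,b[0],p[2]+.0125,46))
        T=C-R@np.r_[o[:2],0]; print(goto(T,-1.6))
for b in blobs(im,'wrist','r',.004): print(*b)
E
python3 pr.py w18 .011
```

```text
t: 31.25
tool_pos: [0.4501, -0.3417, 0.0055]
orientation: [-0.001, -0.002, 1.0, 0.001]
wrist_force: [0.5, -0.4, 0.5]
opening: 0.702
grip_force: 0.0
t: 31.75
tool_pos: [0.4513, -0.3434, 0.0089]
orientation: [0.001, -0.001, 1.0, -0.0]
wrist_force: [-1.3, 2.0, 8.3]
opening: 0.464
grip_force: 35.0
t: 32.25
tool_pos: [0.4852, -0.1821, 0.1422]
orientation: [0.001, -0.001, 1.0, -0.0]
wrist_force: [1.0, 0.4, 0.2]
opening: 0.461
grip_force: 35.0
t: 32.75
tool_pos: [0.5345, 0.0592, 0.141]
orientation: [0.001, -0.001, 1.0, 0.0]
wrist_force: [1.6, -0.9, -0.1]
opening: 0.46
grip_force: 35.0
t: 33.25
tool_pos: [0.5511, 0.148, 0.1406]
orientation: [0.0, 0.014, 1.0, -0.0]
wrist_force: [-0.3, -0.6, -1.1]
opening: 0.466
grip_force: 35.0
tcp [0.5511 0.1477 0.1405] off [ 1.8  0.3 -0. ] [549.5 148.   29.6  29.4  -1.7]
[-7.3300e-01  2.1430e+00  1.2955e+01 -0.0000e+00  0.0000e+00 -1.0000e-03]
[341.4 133.1] 478 [485.2 210.8]
[384.1 213.6] 333 [568.8 258.3]
[278.8 264.6] 989 [623.  145.9]
[433.  293.5] 433 [674.1 334. ]
[454.5 296.5] 18 [682.8 367.6]
[462.4 354.9] 74 [792.1 411.4]
```

```bash
python3 -m pendant '-0.7 2 4 0 0 0 1;-0.7 2 8 0 0 0 1;-0.7 2 10 0 0 0 1;-0.7 2 10 0 0 0 1;-0.7 2 10 0 0 0 1'
python3 pr.py w19 .011
```

```text
t: 33.8
tool_pos: [0.5592, 0.1677, 0.0411]
orientation: [0.0, 0.015, 1.0, -0.0]
wrist_force: [0.6, -0.3, -0.4]
opening: 0.464
grip_force: 35.0
tcp [0.5595 0.1681 0.0416] off [ 1.9  0.3 -0. ] [558.1 168.3  29.5  28.9  -1.5]
[ 4.700e-02  7.700e-02  3.062e+00  0.000e+00  2.000e-03 -1.000e-03]
[340.3 129.3] 1038 [485.5 211.5]
[400.5 245.8] 637 [571.4 260.4]
[278.8 264.6] 988 [582.5 167.8]
[100.  360.6] 36 [695.2 -17.5]
```

```bash
python3 -m pendant '0.05 0.08 1.5 0 0 0 1;0.05 0.08 2.5 0 0 0 1;0.05 0.08 2.9 0 0 0 1;0.05 0.08 2.9 0 0 0 1'
python3 -m pendant '0 0 0 0 0 0 0.3;0 0 0 0 0 0 0.3;0 0 0 0 0 0 0.3;0 0 0 0 0 0 0.3'
python3 -m pendant '0 0 -4 0 0 0 0.3;0 0 -8 0 0 0 0.3;0 0 -12 0 0 0 0.3;0 0 -16 0 0 0 0.3;0 0 -18 0 0 0 0.3'
python3 -m pendant '0 0 0 0 0 0 0.3;0 0 0 0 0 0 0.3'
python3 - <<'E'
from h import *
look('w20',.022,('reject_1_center',))
print(goto([.572,-.19,.25],-8))
E
```

```text
t: 34.25
tool_pos: [0.5586, 0.1698, 0.0114]
orientation: [0.0, 0.014, 1.0, 0.0]
wrist_force: [-2.1, 0.4, 8.2]
opening: 0.467
grip_force: 35.0
t: 34.65
tool_pos: [0.5581, 0.1695, 0.011]
orientation: [-0.0, 0.014, 1.0, -0.0]
wrist_force: [0.0, -1.2, 0.6]
opening: 0.696
grip_force: 0.0
t: 35.15
tool_pos: [0.5591, 0.1696, 0.1944]
orientation: [0.001, 0.014, 1.0, 0.001]
wrist_force: [-0.3, 0.4, -0.3]
opening: 0.7
grip_force: 0.0
t: 35.35
tool_pos: [0.558, 0.1697, 0.1909]
orientation: [0.0, 0.014, 1.0, 0.0]
wrist_force: [-0.4, 0.0, -1.0]
opening: 0.698
grip_force: 0.0
tcp [0.5577 0.1696 0.1903] y-yaw -1.58
reject_1_center 0.56 [350. 193.] [560.6 250.6  84.3  46.3  -1.7]
g [437.8 124.6] 323 [480.4 353.6]
g [465.3 192.3] 270 [560.8 399.3]
r [314.1 124.7] 360 [484.1 209. ]
r [278.8 192.4] 290 [557.2 169.6]
r [352.6 195. ] 264 [562. 252.]
r [403.6 271.4] 471 [662.3 324.2]
r [475.8 302.5] 184 [726. 453.]
r [334.4 387.3] 54 [862.9 246.4]
[-2.4210e+00 -3.5898e+01 -5.9710e+00 -1.0000e-03 -1.0000e-03  1.1200e-01]
```

View pics/w20.png

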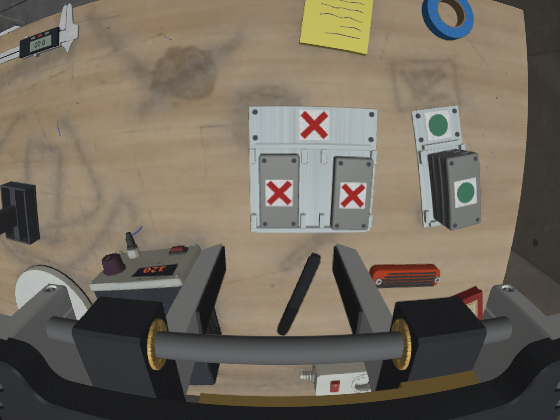

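Both crosses lie in their pockets at (279,192) and (353,195), and the green pile is neat at (465,192). Now the caddy.

```bash
python3 -m pendant '1 -4.7 -1 0 0 0 0.4;2 -9.4 -2 0 0 0 0.4;3 -14.1 -3 0 0 0 0.4;3 -18.8 -4 0 0 0 0.4;3 -23.5 -4 0 0 0 0.4'
python3 -m pendant '-1 -4.7 0 0 0 0.04 0.4;-2.5 -9.4 0 0 0 0.08 0.4;-4.5 -14.1 0 0 0 0.12 0.4;-4.7 -15 0 0 0 0.13 0.4;-4.7 -15 0 0 0 0.13 0.4'
python3 -m pendant '0 0 0 0 0 0 0.4;0 0 0 0 0 0 0.4'
cat > cad.py <<'E'
from h import *
im=show('wrist','w21'); s,p,R=tool(); print(p,'yaw',np.degrees(np.arctan2(-R[0,1],R[1,1])))
for f in find('wrist','caddy_base',.026): print(f[:3])
c=project('wrist',[.573,-.216,.03])[0].astype(int); print(c)
cv2.imwrite('pics/c21.png',cv2.resize(im[max(c[1]-70,0):c[1]+70,c[0]-90:c[0]+90,::-1],None,fx=4,fy=4,interpolation=cv2.INTER_CUBIC))
E
python3 cad.py
```

```text
t: 35.95
tool_pos: [0.5213, -0.0662, 0.2316]
orientation: [0.0, 0.014, 1.0, 0.0]
wrist_force: [1.4, -0.5, -0.1]
opening: 0.601
grip_force: 0.0
t: 36.45
tool_pos: [0.5637, -0.2178, 0.2298]
orientation: [-0.001, 0.081, 0.997, -0.001]
wrist_force: [-0.3, 1.1, -0.7]
opening: 0.603
grip_force: 0.0
t: 36.65
tool_pos: [0.5645, -0.214, 0.2309]
orientation: [-0.0, 0.078, 0.997, 0.0]
wrist_force: [-0.5, -0.4, 0.4]
opening: 0.602
grip_force: 0.0
[ 0.56459881 -0.21408261  0.23110548] yaw -8.907713922273375
(0.58, array([277., 192.]), array([ 572. , -214.3,   87.3,   56.5,   -9.9]))
[278 193]
```

View pics/c21.png

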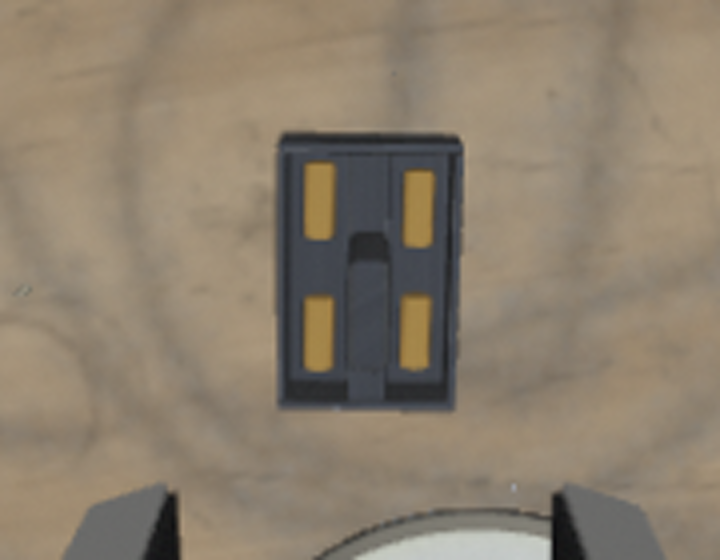

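The caddy crop shows the tab's top face from (348,262) to (388,370), so its centre is at full-image (280,202). Two spacers lie on each side.

Run:
```python
from h import *
t=world('wrist',(188+368/4,123+316/4),.069)[0]; print(t)
q=np.array([(280,150),(462,150),(455,408),(280,408)])/4+[188,123]
w=world('wrist',q,.026)[:,:2]*1000; print(w.round(1),w.mean(0))
print([np.degrees(np.arctan2(*(b-a)[::-1])).round(1) for a,b in ((w[0],w[3]),(w[1],w[2]))])
print(goto([t[0],t[1],.031],-9.7), goto([.572,-.2145,.031],-9.7))
```

```text
[ 0.57385198 -0.21394089  0.069     ]
[[ 530.8 -233.5]
 [ 539.2 -180.1]
 [ 619.2 -193.2]
 [ 610.7 -247.4]] [ 574.96745954 -213.54172852]
[np.float64(-9.8), np.float64(-9.3)]
[-9.0100e-01  1.5900e-01  2.0022e+01  1.0000e-03  0.0000e+00  1.4000e-02] [-7.2700e-01  7.5000e-02  2.0022e+01  1.0000e-03  0.0000e+00  1.4000e-02]
```

```bash
python3 -m pendant '-0.85 0.12 4.5 0 0 0.012 0.4;-0.85 0.12 9 0 0 0.012 0.4;-0.85 0.12 13.5 0 0 0.012 0.4;-0.85 0.12 17 0 0 0.012 0.4;-0.85 0.12 18.5 0 0 0.012 0.4' 45
python3 -m pendant '0 0 0.6 0 0 0 0.4;0 0 1.1 0 0 0 0.4;0 0 1.1 0 0 0 0.6;0 0 1.1 0 0 0 0.7;0 0 1.1 0 0 0 0.8'
python3 -m pendant '0 0 0 0 0 0 0.9;0 0 0 0 0 0 1;0 0 0 0 0 0 1;0 0 0 0 0 0 1;0 0 0 0 0 0 1'
```

```text
t: 37.25
tool_pos: [0.5718, -0.2144, 0.0434]
orientation: [-0.002, 0.084, 0.996, 0.0]
wrist_force: [0.7, 0.6, -0.2]
opening: 0.603
grip_force: 0.0
t: 37.75
tool_pos: [0.5736, -0.216, 0.0361]
orientation: [0.001, 0.085, 0.996, -0.0]
wrist_force: [1.2, -0.0, -0.0]
opening: 0.381
grip_force: 0.0
t: 38.25
tool_pos: [0.5731, -0.2158, 0.0353]
orientation: [0.0, 0.085, 0.996, 0.0]
wrist_force: [-0.3, 1.9, 3.2]
opening: 0.128
grip_force: 45.0
```

```bash
python3 -m pendant '0 0 -0.5 0 0 0 1;0 0 -1.5 0 0 0 1;0 0 -3 0 0 0 1;0 0 -4.5 0 0 0 1;0 0 -6 0 0 0 1'
python3 -m pendant '0 0 -1.5 0 0 0 1;0 0 -3 0 0 0 1;0 0 -4.5 0 0 0 1;0 0 -5.5 0 0 0 1;0 0 -6 0 0 0 1'
python3 -m pendant '0 0.5 0 0 0 0 1;0.3 1.5 0 0 0 0 1;0.6 3 0 0 0 0 1;1.1 5 0 0 0 0 1;1.6 7.5 0 0 0 0 1'
python3 -m pendant '0.5 2.5 0 0 0 0 1;1 5 0 0 0 0 1;1.6 7.5 0 0 0 0 1;2.1 10 0 0 0 0 1;2.6 12.5 0 0 0 0 1'
python3 - <<'E'
from h import *
s,p,R=tool(); print(p,s['opening'],s['grip_force'],goto([.5515,.377,.155],10.7))
E
```

```text
t: 38.75
tool_pos: [0.5732, -0.2161, 0.097]
orientation: [0.0, 0.085, 0.996, -0.0]
wrist_force: [0.0, -0.2, -3.0]
opening: 0.125
grip_force: 45.0
t: 39.25
tool_pos: [0.5734, -0.216, 0.1563]
orientation: [0.0, 0.085, 0.996, -0.0]
wrist_force: [0.2, -0.7, -3.0]
opening: 0.126
grip_force: 45.0
t: 39.75
tool_pos: [0.5693, -0.1383, 0.1544]
orientation: [-0.001, 0.085, 0.996, -0.0]
wrist_force: [0.8, 0.6, -2.6]
opening: 0.125
grip_force: 45.0
t: 40.25
tool_pos: [0.5647, -0.0097, 0.1545]
orientation: [-0.001, 0.084, 0.996, -0.0]
wrist_force: [0.3, 0.3, -2.4]
opening: 0.123
grip_force: 45.0
[ 0.56470409 -0.00972271  0.15447759] 0.12345762732911218 44.9986857175827 [ 7.8110e+00  3.7898e+01 -5.0000e-02  0.0000e+00 -1.0000e-03 -3.5600e-01]
```

```bash
python3 -m pendant '0.5 2.5 0 0 0 0 1;1 5 0 0 0 0 1;1.6 7.5 0 0 0 0 1;2.1 10 0 0 0 0 1;2.6 12.5 0 0 0 0 1'
python3 -m pendant '0.5 2.5 0 0 0 0 1;1 5 0 0 0 0 1;1.6 7.5 0 0 0 0 1;2.1 10 0 0 0 0 1;2.6 12.5 0 0 0 0 1'
python3 -m pendant '0.5 2.5 0 0 0 -0.03 1;1 5 0 0 0 -0.06 1;1.6 7.5 0 0 0 -0.1 1;2.1 9.5 0 0 0 -0.14 1;2.4 10.8 0 0 0 -0.18 1'
python3 - <<'E'
from h import *
s,p,R=tool(); print(p,s['opening'],s['grip_force'],goto([.5515,.377,.155],10.7))
E
```

```text
t: 40.75
tool_pos: [0.56, 0.1177, 0.1545]
orientation: [-0.001, 0.084, 0.996, -0.0]
wrist_force: [-0.6, -0.4, -1.9]
opening: 0.127
grip_force: 45.0
t: 41.25
tool_pos: [0.5553, 0.2452, 0.1544]
orientation: [-0.001, 0.084, 0.996, -0.0]
wrist_force: [1.0, -0.2, -3.3]
opening: 0.124
grip_force: 45.0
t: 41.75
tool_pos: [0.5506, 0.3563, 0.1549]
orientation: [-0.0, -0.008, 1.0, -0.0]
wrist_force: [0.1, -0.2, -2.1]
opening: 0.126
grip_force: 45.0
[0.55055709 0.35625054 0.15486303] 0.1260875396821514 44.99944746494293 [-0.126  2.073 -0.014 -0.    -0.    -0.172]
```

```bash
python3 -m pendant '0 0.8 0 0 0 -0.04 1;0 1.4 0 0 0 -0.08 1;-0.1 1.8 0 0 0 -0.12 1;-0.1 1.9 0 0 0 -0.15 1;-0.1 1.9 0 0 0 -0.172 1'
python3 -m pendant '0 0 0 0 0 0 1;0 0 0 0 0 0 1;0 0 0 0 0 0 1'
cat > pc.py <<'E'
import sys; from h import *
im=show('wrist',sys.argv[1]); s,p,R=tool(); print(p,'yaw',np.degrees(np.arctan2(-R[0,1],R[1,1])),s['opening'],s['torque'])
for zb in (p[2]-.035+.026,): 
    for f in find('wrist','caddy_base',zb): print(f[:3], 'mean z',zb)
c=project('wrist',p)[0].astype(int); print(c)
cv2.imwrite('pics/'+sys.argv[1]+'c.png',cv2.resize(im[80:360,150:410,::-1],None,fx=2.1,fy=2.1,interpolation=cv2.INTER_CUBIC))
E
python3 pc.py w22
```

```text
t: 42.25
tool_pos: [0.5521, 0.3724, 0.1552]
orientation: [0.0, -0.092, 0.996, -0.0]
wrist_force: [0.0, -0.7, -3.3]
opening: 0.127
grip_force: 45.0
t: 42.55
tool_pos: [0.5519, 0.3727, 0.1552]
orientation: [0.0, -0.091, 0.996, -0.0]
wrist_force: [0.4, 0.9, -2.2]
opening: 0.126
grip_force: 45.0
[0.5518809  0.37283309 0.15516516] yaw 10.41129018352989 0.12481667516626221 [-0.01177456  0.02012723  0.0272566 ]
(0.75, array([275., 229.]), array([550. , 372.8,  90. ,  55.8,  10.5])) mean z 0.14616515588297835
[278 258]
```

View pics/w22c.png

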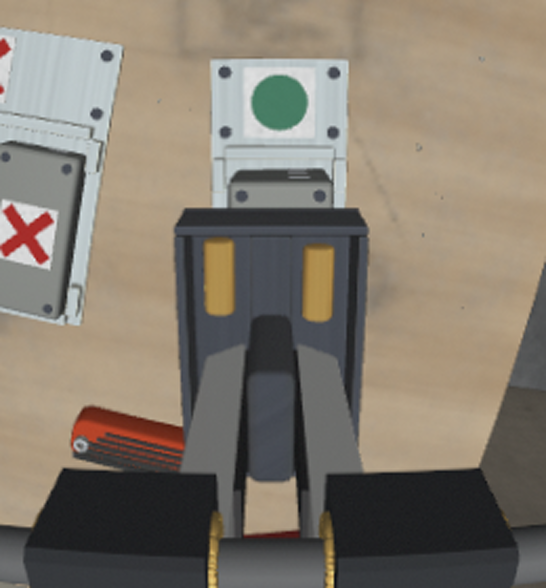

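Run:
```python
from h import *
s,p,R=tool()
for v,z in ((235,p[2]-.009),(210,p[2]-.035)):
    q=np.array([(178,v),(366,v)])/2.1+[150,80]; w=world('wrist',q,z)
    print(z,((w-p)@R*1000).round(1))
C=np.array([.5512,.3768]); print(goto([*C,.1],10.7))
```

```text
0.1461263371573139 [[ 39.  -26.    9. ]
 [ 39.   27.4   9. ]]
0.12012633715731391 [[ 41.  -29.4  35. ]
 [ 41.1  30.9  35. ]]
[-6.000e-03  3.970e-01  5.513e+00 -0.000e+00 -0.000e+00 -5.000e-03]
```

```bash
python3 -m pendant '0.1 0.1 1 0 0 -0.005 1;0.15 0.2 2 0 0 -0.005 1;0.15 0.3 3 0 0 -0.005 1;0.15 0.3 4 0 0 -0.005 1;0.15 0.3 4 0 0 -0.005 1'
python3 -m pendant '0 0 0 0 0 0 1;0 0 0 0 0 0 1'
python3 - <<'E'
from h import *
s,p,R=tool(); print(p,np.degrees(np.arctan2(-R[0,1],R[1,1])),goto([.5496,.3762,.0935],10.7))
E
```

```text
t: 43.15
tool_pos: [0.5491, 0.3752, 0.1132]
orientation: [-0.001, -0.093, 0.996, -0.001]
wrist_force: [-0.8, -0.4, -1.8]
opening: 0.129
grip_force: 45.0
t: 43.35
tool_pos: [0.5501, 0.3757, 0.1155]
orientation: [0.0, -0.093, 0.996, 0.0]
wrist_force: [0.2, -0.3, -2.3]
opening: 0.125
grip_force: 45.0
[0.55013067 0.37568303 0.11552291] 10.717832295435139 [4.400e-02 6.000e-02 2.202e+00 0.000e+00 1.000e-03 0.000e+00]
```

```bash
python3 -m pendant '0.03 0.04 0.7 0 0 0 1;0.03 0.04 1.3 0 0 0 1;0.03 0.04 1.7 0 0 0 1;0.03 0.04 1.9 0 0 0 1;0.03 0.04 1.9 0 0 0 1'
python3 -m pendant '0 0 0.1 0 0 0 1;0 0 0.2 0 0 0 1;0 0 0.2 0 0 0 1'
```

```text
t: 43.85
tool_pos: [0.5494, 0.3759, 0.0957]
orientation: [-0.0, -0.093, 0.996, -0.0]
wrist_force: [-0.5, 0.3, -2.1]
opening: 0.126
grip_force: 45.0
t: 44.15
tool_pos: [0.5495, 0.376, 0.0941]
orientation: [-0.0, -0.093, 0.996, -0.0]
wrist_force: [-0.2, -0.5, -2.5]
opening: 0.129
grip_force: 45.0
```

```bash
python3 -m pendant '0 0 0.1 0 0 0 1;0 0 0.1 0 0 0 1;0 0 0.1 0 0 0 1'
python3 -m pendant '0 0 0.1 0 0 0 1;0 0 0.1 0 0 0 1;0 0 0.1 0 0 0 1'
```

```text
t: 44.45
tool_pos: [0.5496, 0.3761, 0.0933]
orientation: [0.0, -0.093, 0.996, 0.0]
wrist_force: [-0.2, 0.6, -0.2]
opening: 0.127
grip_force: 45.0
t: 44.75
tool_pos: [0.5497, 0.3761, 0.0933]
orientation: [0.0, -0.093, 0.996, 0.0]
wrist_force: [-5.3, -2.6, 14.8]
opening: 0.127
grip_force: 45.0
```

```bash
python3 -m pendant '0 0 -0.05 0 0 0 1;0 0 -0.05 0 0 0 0.8;0 0 -0.05 0 0 0 0.7;0 0 -0.05 0 0 0 0.65;0 0 -0.05 0 0 0 0.65'
python3 -m pendant '0 0 -1 0 0 0 0.65;0 0 -2.5 0 0 0 0.65;0 0 -5 0 0 0 0.65;0 0 -8 0 0 0 0.65;0 0 -12 0 0 0 0.65'
python3 -m pendant '0 0 0 0 0 0 0.5;0 0 0 0 0 0 0.5;0 0 0 0 0 0 0.5'
python3 - <<'E'
from h import *
im=show('wrist','w23'); print(tool()[1])
for f in find('wrist','caddy_base',.084): print(f[:3])
for f in find('wrist','spacer_1_center',.066): print(f[:3])
viewer.grab_frame('top'); cv2.imwrite('pics/f.png',cv2.resize(np.vstack([im[60:330,120:440]]),None,fx=1.9,fy=1.9)[:,:,::-1])
for f in find('top','caddy_base',.084): print('top',f[:3])
E
```

```text
t: 45.25
tool_pos: [0.5495, 0.376, 0.0925]
orientation: [-0.0, -0.093, 0.996, -0.0]
wrist_force: [0.7, -0.8, 1.2]
opening: 0.344
grip_force: 0.0
t: 45.75
tool_pos: [0.549, 0.3757, 0.2142]
orientation: [-0.0, -0.093, 0.996, -0.0]
wrist_force: [0.2, 0.4, 0.4]
opening: 0.35
grip_force: 0.0
t: 46.05
tool_pos: [0.5492, 0.3759, 0.2125]
orientation: [-0.0, -0.093, 0.996, -0.0]
wrist_force: [-0.6, -0.0, -1.2]
opening: 0.497
grip_force: 0.0
[0.54907411 0.37586253 0.21206381]
(0.73, array([279., 198.]), array([547.9, 375.5,  88.6,  57.1,  10.3]))
(0.53, array([295., 217.]), array([561.4, 392.3,  23. ,   9. ,  11.3]))
(0.55, array([266., 180.]), array([531.7, 356.3,  24.9,  10.2,   9.9]))
top (0.83, array([162., 213.]), array([531.8, 368.1,  63.3,  54. , -74.9]))
```

View pics/f.png

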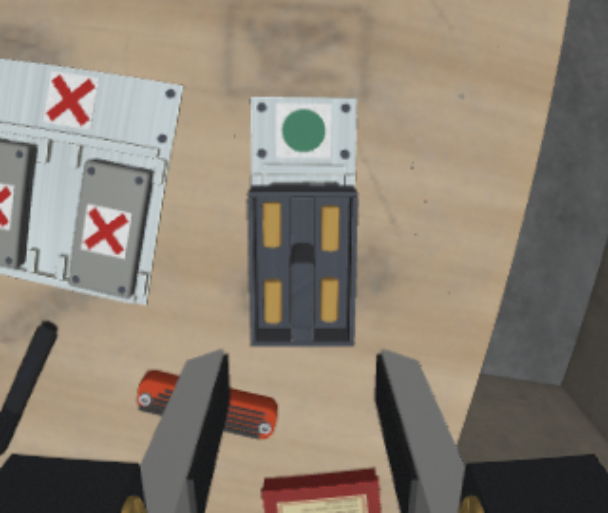

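The caddy sits squarely on the pile with all four spacers in it. I'll check both crosses numerically before handing in.

Run:
```python
from h import *
im=viewer.grab_frame('wrist')
r=[b[2] for b in blobs(im,'wrist','r',.022)]; print(r)
ok=all(min(np.linalg.norm(np.array(t)-x) for x in r)<6 for t in ((557.5,169.5),(561,251.5)))
print(ok)
if ok: print(workorder.finish_job())
```

```text
[array([484.4, 218.3]), array([558.3, 170.2]), array([563.3, 252.8]), array([662.4, 297.1]), array([666.3, 366.5]), array([730.3, 426. ])]
True
the job is handed in; nothing more can be done
None
```

I handed the job in at about 46 s: three green-disc housings are piled in the single nest, two red-cross housings lie one to a pocket in the double nest, and the caddy sits squarely on the pile with all four spacers; the verdict wasn't shown.

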